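Hang the drained paddle board on the counter rail with its S-hook

ROBOT

A 6-joint arm with a two-finger parallel gripper is mounted at the origin on a cart in front of the work surface, level with it; the furniture and walls round the work are solid. World frame = base frame: x ahead of the robot, y to its left, z up, the work surface at z = 0. Lengths are in m, angles in degrees, forces in N, time in s.
With the tool pointing down it reaches from about 0.325 to 0.85 m from the base axis. Payload 4.4 kg.
Tool frame: the origin (TCP) lies midway between the tips of the shut fingers; the grasp point (between the pads) lies 19 mm behind it (pinch_z is the distance from the TCP to the grasp point, in m); y points along the fingers, z is the direction in which the jaws open and shut, and the axes are right-handed (so a half turn about y gives the same grasp; the last joint's range is limited). The gripper opens to 94 mm and grips with 3 to 60 N. Pads are 16 mm wide; open, the fingers measure 119 mm over their backs; the gripper's body (75 mm by 177 mm) begins 78 mm behind the grasp point.
Start: joints at [-74.57, 11.837, 88.321, -0, 79.842, -8.623], TCP at [0.234, -0.525, 0.205] pointing down, gripper open.
Joint ranges: [-156.59, 156.59], [-49.26, 127.26], [12.9, 141.05], [-63.56, 243.56], [4.71, 150.69], [-161.64, 161.64]. Speed limits (degrees/s): [159.86, 159.86, 180, 180, 180, 180].

INTERFACE

Orientations are given as a 3x3 rotation matrix whose columns are the frame's x, y, z axes.
In Python, from station import * gives the robot as it stands.
- The arm moves only by the tool apply_moves, never from a script. Its argument "deltas" is a list of rows, each a list of 6 numbers: the shift along the tool's x, y, z in mm, then the turn, a rotation vector about the tool's x, y, z in degrees. In form: [[dx, dy, dz, ax, ay, az], ...]. A call has 1 to 12 rows; each row is the pose to reach, as a shift and turn from the pose commanded when the call began, along the tool's axes at that moment; what a row does not reach only later rows make up. A row lasts 1/10 s, in which the tool goes at most 50 mm and 8.59 degrees, less where a joint would pass 70% of its speed; a pose out of reach is approached as far as the arm can. A call with a gripper value outside its range is refused whole. "jaw" is the gripper's target within -1 to 1 (fully open at 1, half-way at 0, shut at -1), set as the call begins (left out, the last holds). The fingers move at their own pace and stop on an object; "squeeze" is the grip in N (left out, the last holds). Time passes only in rows, so rows that repeat a pose let the fingers close. It gives the time, the measured TCP pose, the force and the opening at its end, in the units of the state.
- state(): the state, without advancing time (a new reading comes with each control period).
- read_camera(name): name is "scene" or "top"; returns a dict with "img" (420x560x3 uint8, red, green, blue), "range_z" (420x560 float32, m along the optical axis (not along the pixel's ray), 0 where there is no reading), "fx", "fy", "cx", "cy" (pixels), "R" (3x3) and "t" (3): a world point X has camera coordinates R X + t. Camera axes: x right, y down, z forward; pixel columns grow to the right and rows downward; lengths in m; the calibration is good to about 2 mm. A picture is of the moment at which its call begins.
- sign_off(): hands the job in, once; it reports no verdict.
The state is a dict: "time": time; "joints": joint angles; "joint_velocities": joint speeds; "effort": joint torques, N m; "position": TCP position; "orientation": TCP orientation; "force": force on the tool from outside, world axes, zero at the start; "wrist_torque": the same for the moment, N m; "grip_width": opening from 0.0 (shut) to 1.0 (fully open).
Only numpy, scipy, OpenCV 4.12 (cv2) and the standard library are available. Lean on these libraries where they do the work, as an engineer would, in place of code of your own. Each camera call takes 0.05 s, during which the arm holds its last target.

TASK

The wooden paddle board and its dark steel S-hook have dried on the dish drainer. Take the S-hook off the drainer's front bar, put its lower end through the hole in the board's handle while the board still stands in the drainer, lift the board out by the hook without gripping the board, and hang hook and board on the free stretch of the counter rail next to the skimmer, so that they hang there by themselves without swinging hard. Leave the saucer standing in the drainer and the skimmer hanging on the rail.

Things in the scene. Friction and masses are not known exactly. Their poses are not given: they have to be found in the camera images.
- s_hook: Dark steel S-hook of 8 mm round rod, 120 mm tall, 64 mm wide, 80 g, starting upright on the drainer's front bar. Origin mid-height; z up; it lies in its own x-z plane. Upper bend: rod radius 28 mm about (0, 0, 24) mm, back on the -x side, open tip at (28, 0, 24). To come off a bar it rises 30 to 48 mm, then moves along its own -x by 45 mm or more; on to a bar the reverse.
- hook_grip (a point): On the straight upright piece at the back of the upper bend, (-28, 0, 14) mm in the hook's frame (straight from z = -2 to 24): the place to grip from above, fingers on either side in y; a bar in the upper bend stays clear of the fingers. Below it the rod slants from (-25, 0, -8) across to (16, 0, -24).
- hook_bend (a point): Centre of the rod at the lowest point of the lower bend, (0, 0, -60) mm in the hook's frame. Lower bend: rod radius 18 mm about (0, 0, -42), rising on the +x side into an upright leg at x = 18 that ends at z = -30 in the slanting piece. A plate hung in the bend swings freely.
- hook_tip (a point): Centre of the rod's rounded lower free end, (-16, 0, -51) mm in the hook's frame (-20 mm with the rod's radius). It points along -x and up, so it goes through a hole when the hook moves along its own -x. The part that must pass the hole reaches from z = -64 to -47 mm (17 mm tall, 8 mm wide).
- hook_saddle (a point): Inner surface of the S-hook's upper bend at its highest point, at (0, 0, 48) mm in the hook's frame; it rests on top of a bar when the hook hangs.
- board: Pale wooden paddle board, 8 mm thick, 159 mm tall, 0.12 kg, upright in a drainer slot (a few degrees of lean). Origin: middle of its lower edge; x normal to its faces, y across, z up to the handle. Blade 110 mm wide, 98 mm tall, then a neck about 36 mm wide, then a ring-shaped handle end, 50 mm outside, its round hole 28 mm wide centred at z = 134 mm.
- board_hole (a point): Centre of the 28 mm hole in the board's handle end, mid-thickness; the hole's axis is the board's x.
- drainer: Fixed dish drainer, grey tray 225 x 250 mm, white cup 80 mm high in its right rear corner; origin under its middle on the worktop, x to its back, y left, z up. A row of wire dividers 87 mm high (16 mm apart, x = -35 to 45 mm, y within 45 mm) forms slots in which board and saucer stand on floor wires (top z = 25 mm). Lifted 70 mm or more, the board is clear of the dividers.
- drainer_bar (a point): Middle of the drainer's front bar: 8 mm steel bar along the drainer's y, 125 mm above the worktop, 85 mm in front of the drainer's origin, straight for 93 mm to either side, with a leg at each end. The S-hook starts on it within 20 mm of its middle.
- rail: Fixed counter rail: 12 mm steel bar along the rail's y, its centre 290 mm above the worktop, on posts at y = -170 and 170 mm, on a wooden foot 120 x 380 x 18 mm. Origin under the foot's middle on the worktop, x to its back, z up. The skimmer hangs at about y = -100 mm (41 mm to either side); y = 0 to 90 mm is free.
- rail_mid (a point): Centre of the rail's bar, half way between the posts, 290 mm above the worktop.
- saucer: Blue saucer, 90 mm across and 9 mm thick, standing on its rim in another slot of the drainer; origin at its centre, x along its axis. Its top is 105 mm above the worktop.
- skimmer: Flat steel skimmer, 240 mm long with an 82 mm disc, hanging by its hooked handle on the rail; origin at the inside top of its hook, on top of the bar, z up.

How it is judged (in metres and radians):
On the way, in this order (a step that is already met when the one before it is completed fails the run):
1. the S-hook is off the drainer's bar and its lower bend is through the hole in the board's handle, the board still standing in the drainer (distance between hook_bend and board_hole below 0.019 m and angle between the x axis of s_hook and the x axis of board, either way round below 0.6 rad and z of board in the frame of drainer below 0.06 m), for 0.1 s.
2. the board hangs on the S-hook, lifted out of the drainer, the fingers not touching the board (distance between hook_bend and board_hole below 0.019 m and z of board in the frame of drainer above 0.088 m and contact force between the fingers and board below 0.3 N), for 0.2 s.
At the end, for the whole second after the job is handed in: The S-hook hangs over the rail's bar between the posts (bend top within 14 mm of the bar sideways), its lower bend is through the hole in the board's handle, the board hangs on it nearly still (under 0.2 m/s), the skimmer hangs on the rail and the saucer stands in the drainer (distance between hook_bend and board_hole below 0.019 m and angle between the x axis of s_hook and the x axis of board, either way round below 0.7 rad and x of hook_saddle in the frame of rail between -0.014 and 0.014 m and z of hook_saddle in the frame of rail between 0.286 and 0.3 m and y of hook_saddle in the frame of rail between -0.15 and 0.15 m and contact force between s_hook and rail above 0.3 N and linear speed of board below 0.2 m/s and z of skimmer in the frame of rail above 0.28 m and z of saucer in the frame of drainer above 0.05 m and angle between saucer's own x axis and vertical above 1.2 rad); the robot touches nothing.
It fails at once if the board is dropped or laid down (angle between board's own z axis and vertical above 1 rad).
It fails at once if the skimmer is knocked off the rail (height (world z) of skimmer below 0.25 m).
It fails at once if the saucer is knocked over or out of the drainer (angle between saucer's own x axis and vertical below 1 rad or distance of saucer from where it was at the start of the episode above 0.05 m).
It also fails if it takes over 72 s, if anything falls off the work surface, if the arm or the gripper's body presses on something with over 40 N, if the wrist force passes 120 N, or if a joint passes its speed limit or range.

## Working session

There is one attempt and no reset: what is moved stays moved. The work goes in short steps, Python scripts to look and compute and a tool call to move; the robot and the scene stay as the last step left them, time stands still between calls to the robot, and variables do not carry over. Pictures are saved under pics/ and viewed, and the job is handed in when it is done.

Besides the shell and the picture viewer there is one more tool, called after "Call:" as name(argument=value, ...), one argument or row to a line, values as JSON. apply_moves: Moves the arm, as the interface text tells. Its arguments: {"type":"object","properties":{"deltas":{"type":"array"},"jaw":{"type":"number"},"squeeze":{"type":"number"}},"required":["deltas"]}

```bash
mkdir -p pics; ls
cat > h.py <<'E'
from station import *
import numpy as np, cv2
def shot(n,f):
    c=read_camera(n); cv2.imwrite('pics/'+f+'.png',cv2.cvtColor(c['img'],cv2.COLOR_RGB2BGR)); np.save('pics/'+f+'.npy',c,allow_pickle=True); return c
def load(f): return np.load('pics/'+f+'.npy',allow_pickle=True).item()
def px(c,u,v):  # depth point
    z=c['range_z'][int(round(v)),int(round(u))]; return bp(c,u,v,z)
def bp(c,u,v,z):
    p=np.array([(u-c['cx'])/c['fx']*z,(v-c['cy'])/c['fy']*z,z]); return c['R'].T@(p-c['t'])
def cloud(c):
    z=c['range_z']; v,u=np.mgrid[:z.shape[0],:z.shape[1]]
    p=np.stack([(u-c['cx'])/c['fx']*z,(v-c['cy'])/c['fy']*z,z],-1); return (p-c['t'])@c['R']
def ray(c,u,v):
    d=c['R'].T@np.array([(u-c['cx'])/c['fx'],(v-c['cy'])/c['fy'],1]); o=-c['R'].T@c['t']; return o,d
def onz(c,u,v,h):
    o,d=ray(c,u,v); return o+d*(h-o[2])/d[2]
def proj(c,X):
    p=c['R']@np.asarray(X)+c['t']; return p[0]/p[2]*c['fx']+c['cx'],p[1]/p[2]*c['fy']+c['cy']
def tri(*a):  # (c,u,v)...
    A=np.zeros((3,3));b=np.zeros(3);R=[]
    for c,u,v in a:
        o,d=ray(c,u,v); d=d/np.linalg.norm(d); M=np.eye(3)-np.outer(d,d); A+=M;b+=M@o;R.append((o,d))
    x=np.linalg.solve(A,b); return x,[np.linalg.norm(np.cross(x-o,d)) for o,d in R]
E
python3 - <<'E'
from h import *
print(state())
for n in ('scene','top'):
    c=shot(n,n+'0'); print(n,c['fx'],c['cx'],c['cy'],(-c['R'].T@c['t']).round(3),c['R'].round(3).tolist())
E
```

```text
pics
{'time': 0.0, 'joints': array([-7.45698729e+01,  1.18842245e+01,  8.84045140e+01,  9.53179404e-04,
        7.98448032e+01, -8.62290999e+00]), 'joint_velocities': array([ 0.01506184, -0.08511684,  0.04097917, -0.07606093,  0.09012318,
        0.0255089 ]), 'effort': array([ 8.67305807e-04, -3.70871902e+01, -2.81413901e+01,  7.00569875e-02,
        3.63075407e-02, -1.63915743e-04]), 'position': array([ 0.23413251, -0.52426584,  0.20429347]), 'orientation': array([[-9.13169876e-01, -6.04338640e-04,  4.07578720e-01],
       [-4.07579004e-01,  2.25108749e-03, -9.13167174e-01],
       [-3.65633151e-04, -9.99997284e-01, -2.30194103e-03]]), 'force': array([-0.13142563,  0.21239341,  0.60412184]), 'wrist_torque': array([0.06903531, 0.01323643, 0.01998607]), 'grip_width': 0.997979583392594}
scene 528.4616859768164 273.6348989303772 216.38509290650373 [-0.1    0.543  1.212] [[-0.689, -0.724, 0.014], [-0.57, 0.53, -0.627], [0.447, -0.441, -0.779]]
top 453.2753326551112 284.347105750994 212.8641548589084 [ 0.385 -0.055  1.054] [[0.018, -1.0, -0.025], [-0.995, -0.016, -0.1], [0.099, 0.026, -0.995]]
```

View pics/scene0.png

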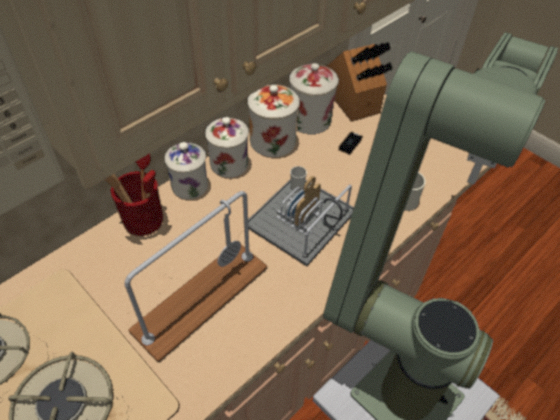

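View pics/top0.png

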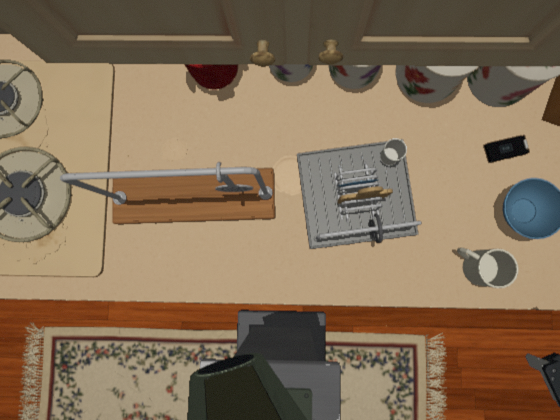

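The scene shows the drainer near px (305,215), with the board, saucer and hook on the front bar, and the rail at (190,240) with the skimmer at its right end. I'll zoom in.

Run:
```python
from h import *
def crop(f,x0,x1,y0,y1,s,o):
    im=cv2.imread('pics/'+f+'.png')[y0:y1,x0:x1]; cv2.imwrite('pics/'+o+'.png',cv2.resize(im,None,fx=s,fy=s,interpolation=cv2.INTER_CUBIC))
crop('scene0',240,370,155,265,6,'s0d'); crop('top0',290,430,130,255,5.5,'t0d')
```

```text
(no output)
```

View pics/s0d.png

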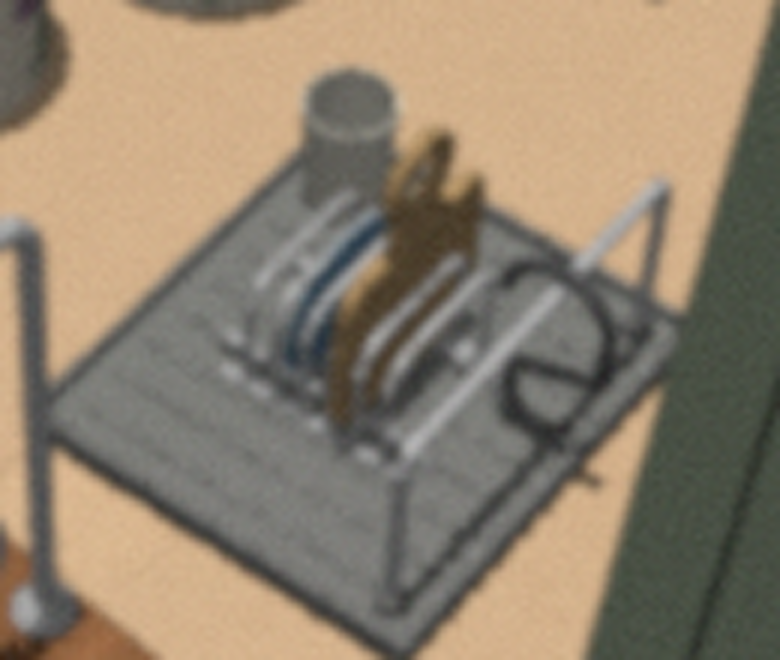

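View pics/t0d.png

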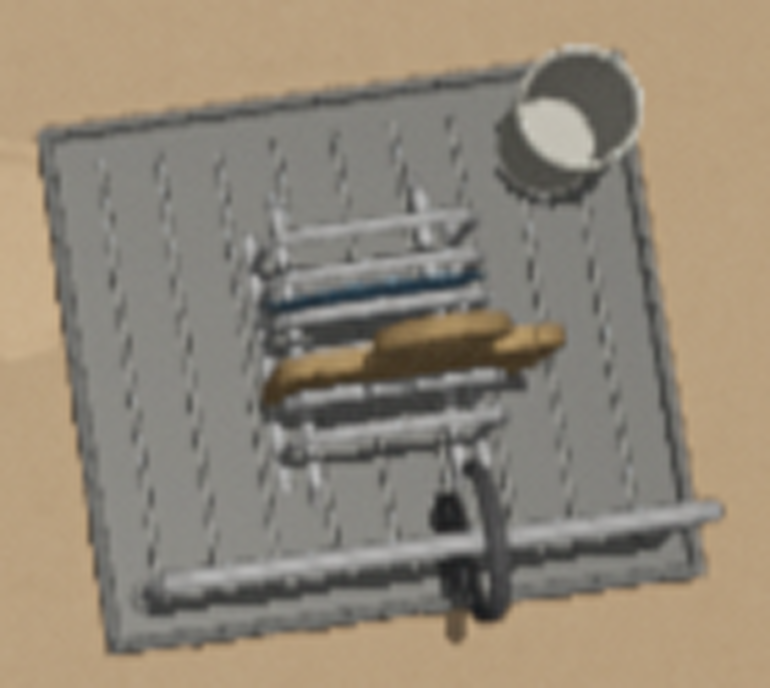

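The hook spans the bar at top px ≈(378,228); its open tip points toward the board and its back toward the robot. The board's ring is at scene px ≈(311,186), and the bar ends at scene (307,231) and (350,186). Next I'll measure from depth.

Run:
```python
from h import *
np.set_printoptions(precision=4,suppress=True)
for f in('scene0','top0'):
    c=load(f); P=cloud(c); im=c['img'].astype(int); hsv=cv2.cvtColor(c['img'],cv2.COLOR_RGB2HSV)
    box=(P[...,0]>.3)&(P[...,0]<.75)&(P[...,1]>-.4)&(P[...,1]<-.05)&(c['range_z']>0)
    print(f)
    # board: yellow and z>0.03
    m=box&(hsv[...,0]>8)&(hsv[...,0]<28)&(hsv[...,1]>90)&(P[...,2]>.05)
    # restrict by drainer centre
    q=P[m]; print('board',m.sum(),q.min(0),q.max(0))
    # plane fit
    if len(q)>10:
        for it in range(3):
            cen=q.mean(0); u,s,vt=np.linalg.svd(q-cen); r=(q-cen)@vt[2]; q=q[abs(r)<.006]
        print(' plane',cen,vt[2],r.std())
    d=box&(im.max(2)<75)&(P[...,2]>.06)
    q=P[d]; print('hook',d.sum(),q.min(0) if len(q) else '',q.max(0) if len(q) else '')
    h=box&(P[...,2]>.108)&(P[...,2]<.135)&(im.min(2)>95)&(hsv[...,1]<50)
    q=P[h]; print('bar',h.sum(),np.median(q,0))
    np.save('pics/hk_'+f,P[d]); np.save('pics/bd_'+f,P[m]); np.save('pics/bar_'+f,P[h])
    v,u=np.nonzero(d); print('hook px',u.min(),u.max(),v.min(),v.max()); v,u=np.nonzero(h); print('bar px',u.min(),u.max(),v.min(),v.max())
    v,u=np.nonzero(m); print('board px',u.min(),u.max(),v.min(),v.max())
```

```text
scene0
board 496 [ 0.508  -0.3345  0.0518] [ 0.6697 -0.0659  0.635 ]
 plane [ 0.5376 -0.1769  0.1884] [-0.9528 -0.1045  0.2851] 0.002756140019649767
hook 138 [ 0.418  -0.2519  0.06  ] [ 0.6246 -0.0942  0.5235]
bar 191 [ 0.4436 -0.1854  0.1262]
hook px 252 342 67 220
bar px 304 350 185 235
board px 231 319 16 221
top0
board 1102 [ 0.5103 -0.349   0.0504] [ 0.6589 -0.0667  0.6081]
 plane [ 0.5861 -0.1744  0.3402] [ 0.9486  0.1047 -0.2987] 0.003179812767693148
hook 2059 [ 0.4211 -0.3957  0.0602] [ 0.6668 -0.0666  0.6155]
bar 394 [ 0.4468 -0.2     0.1277]
hook px 307 559 0 242
bar px 317 420 188 237
board px 308 559 0 202
```

Run:
```python
from h import *
np.set_printoptions(precision=4,suppress=True)
from numpy.linalg import svd
B=[np.load(f'pics/bar_{f}0.npy') for f in('scene','top')]
for q in B:
    for it in range(5):
        cen=q.mean(0); u,s,vt=svd(q-cen,full_matrices=False); d=vt[0]*np.sign(vt[0][1]); r=np.linalg.norm((q-cen)-np.outer((q-cen)@d,d),axis=1); q=q[r<.008]
    t=(q-cen)@d; print('bar',len(q),cen,d,'ends',cen+d*t.min(),cen+d*t.max(),'yaw',np.degrees(np.arctan2(-d[0],d[1])))
for f in('scene','top'):
    q=np.load(f'pics/bd_{f}0.npy'); q=q[(q[:,2]<.2)&(q[:,0]<.6)]
    print('board',len(q),q.min(0),q.max(0)); top=q[q[:,2]>.135]; print(' top part',len(top),top.mean(0),top.min(0),top.max(0))
    for it in range(4):
        cen=q.mean(0); u,s,vt=svd(q-cen,full_matrices=False); r=(q-cen)@vt[2]; q=q[abs(r)<.004]
    print(' plane',len(q),cen,vt[2]*np.sign(vt[2][0]),r.std())
    q=np.load(f'pics/hk_{f}0.npy'); q=q[(q[:,2]<.18)&(q[:,0]<.53)&(q[:,2]>.06)]
    print('hook',len(q),q.min(0),q.max(0))
    for it in range(4):
        cen=q.mean(0); u,s,vt=svd(q-cen,full_matrices=False); r=(q-cen)@vt[2]; q=q[abs(r)<.005]
    print(' plane',len(q),cen,vt[2]*np.sign(vt[2][1]),r.std(),s)
```

```text
bar 178 [ 0.445  -0.1947  0.1263] [-0.1495  0.9887 -0.0056] ends [ 0.4616 -0.3045  0.1269] [ 0.4305 -0.0988  0.1257] yaw 8.596573124336365
bar 376 [ 0.4478 -0.2044  0.1277] [-0.1488  0.9889 -0.0015] ends [ 0.4634 -0.3081  0.1278] [ 0.4324 -0.102   0.1275] yaw 8.559509389897476
board 342 [ 0.508  -0.2534  0.0518] [ 0.5324 -0.1458  0.1847]
 top part 101 [ 0.5191 -0.2     0.1625] [ 0.5135 -0.2224  0.1358] [ 0.5256 -0.1756  0.1847]
 plane 322 [ 0.5178 -0.1966  0.1225] [ 0.99    0.1404 -0.0094] 0.001484654487649411
hook 131 [ 0.418  -0.2519  0.06  ] [ 0.5263 -0.1427  0.1541]
 plane 28 [ 0.4535 -0.219   0.096 ] [-0.3626  0.8983  0.248 ] 0.002037497425170777 [0.2162 0.064  0.0108]
board 381 [ 0.5103 -0.2528  0.0504] [ 0.5307 -0.1462  0.1867]
 top part 143 [ 0.5201 -0.1985  0.1683] [ 0.5151 -0.2229  0.1352] [ 0.5264 -0.1765  0.1867]
 plane 372 [ 0.5191 -0.1978  0.1297] [ 0.9898  0.1406 -0.0243] 0.0015255306209330573
hook 255 [ 0.4211 -0.2514  0.0603] [ 0.5259 -0.1004  0.1587]
 plane 114 [ 0.4558 -0.221   0.1028] [-0.2566  0.9665  0.0034] 0.0023410313515201463 [0.3242 0.289  0.0251]
```

Run:
```python
from h import *
np.set_printoptions(precision=4,suppress=True)
O=np.array([.4478,-.2035,0.125]); ex=np.array([.9888,.149,0]);ey=np.array([-.149,.9888,0])
for f in('scene','top'):
    c=load(f+'0');P=cloud(c);im=c['img'].astype(int)
    X=P-O; a=X@ex;b=X@ey
    m=(a>-.05)&(a<.045)&(abs(b)<.07)&(im.max(2)<95)&(P[...,2]>.03)&(P[...,2]<.18)
    q=np.stack([a[m],b[m],P[m][:,2]],1); v,u=np.nonzero(m)
    print(f,len(q),q.min(0),q.max(0))
    for z0,z1 in((.03,.06),(.06,.09),(.09,.11),(.11,.13),(.13,.16)):
        s=(q[:,2]>z0)&(q[:,2]<=z1); 
        if s.any(): print(z0,s.sum(),q[s].min(0),q[s].mean(0),q[s].max(0))
    s=(q[:,2]>.115); A=np.polyfit(q[s,0],q[s,1],1); print('upper: b=',A,'deg',np.degrees(np.arctan(A[0])))
    A=np.polyfit(q[:,0],q[:,1],1);print('all',A)
    o=cv2.resize(c['img'],None,fx=1,fy=1).copy(); o[m]=[255,0,255]
    uu=(int(u.mean()),int(v.mean())); o=o[uu[1]-40:uu[1]+40,uu[0]-50:uu[0]+50]
    cv2.imwrite('pics/mask_%s.png'%f,cv2.cvtColor(cv2.resize(o,None,fx=6,fy=6,interpolation=cv2.INTER_NEAREST),cv2.COLOR_RGB2BGR))
```

```text
scene 163 [-0.0329 -0.026   0.0303] [ 0.0305 -0.0145  0.1366]
0.03 25 [-0.0161 -0.0252  0.0303] [ 0.0116 -0.0198  0.0412] [ 0.024  -0.0147  0.0597]
0.06 47 [-0.0301 -0.0246  0.06  ] [-0.0116 -0.0195  0.071 ] [ 0.0164 -0.0147  0.0889]
0.09 15 [-0.0329 -0.0218  0.0922] [-0.021  -0.0189  0.1014] [ 0.0302 -0.0172  0.1098]
0.11 44 [-0.0308 -0.0259  0.1101] [-0.0027 -0.0196  0.121 ] [ 0.0305 -0.0145  0.1299]
0.13 32 [-0.022 -0.026  0.13 ] [-0.003  -0.0201  0.133 ] [ 0.0162 -0.0162  0.1366]
upper: b= [ 0.0097 -0.0198] deg 0.5582640203516813
all [ 0.0023 -0.0196]
top 199 [-0.03   -0.0251  0.0301] [ 0.0303 -0.0114  0.1387]
0.03 23 [-0.016  -0.0232  0.0301] [ 0.006  -0.0198  0.0403] [ 0.0242 -0.0172  0.0592]
0.06 56 [-0.0285 -0.0251  0.0606] [-0.0055 -0.0205  0.0699] [ 0.0185 -0.0174  0.0875]
0.09 5 [-0.0294 -0.0208  0.0956] [-0.0266 -0.0184  0.0989] [-0.023  -0.0174  0.1076]
0.11 48 [-0.03   -0.0243  0.11  ] [-0.0028 -0.0197  0.1231] [ 0.0303 -0.0114  0.1297]
0.13 67 [-0.0184 -0.0249  0.1302] [-0.0004 -0.0206  0.1346] [ 0.0187 -0.0173  0.1387]
upper: b= [ 0.0136 -0.0203] deg 0.7770195610425116
all [ 0.0079 -0.0202]
```

View pics/mask_top.png

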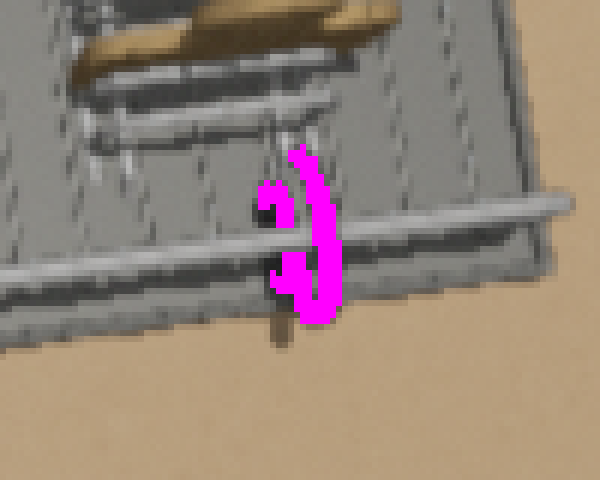

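View pics/mask_scene.png

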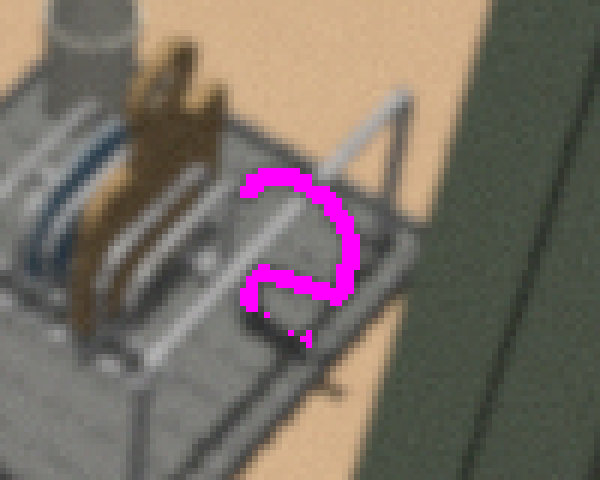

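The hook hangs upright on the bar at 20 mm right of its middle, its plane matching the drainer's x (heights and widths agree with the text). Next: the hole and the rail.

Run:
```python
from h import *
np.set_printoptions(precision=4,suppress=True)
O=np.array([.4478,-.2035,0.0]); ex=np.array([.9888,.149,0]);ey=np.array([-.149,.9888,0])
D=O+.085*ex; print('drainer',D)
for f in('scene','top'):
    q=np.load(f'pics/bd_{f}0.npy'); q=q[(q[:,2]<.2)&(q[:,0]<.6)]
    q=np.stack([(q-D)@ex,(q-D)@ey,q[:,2]],1)
    for z0 in np.arange(.05,.19,.015):
        s=q[(q[:,2]>=z0)&(q[:,2]<z0+.015)]
        if len(s): print(f,'%.3f'%z0,len(s),'x',s[:,0].min(),np.median(s[:,0]),s[:,0].max(),'y',s[:,1].min(),s[:,1].max())
for f in('scene','top'):
    c=load(f+'0');P=cloud(c);hsv=cv2.cvtColor(c['img'],cv2.COLOR_RGB2HSV)
    m=(P[...,0]>.3)&(P[...,0]<.75)&(P[...,1]>-.1)&(P[...,1]<.5)&(P[...,2]>.27)&(P[...,2]<.31)
    q=P[m]
    for it in range(6):
        cen=q.mean(0); u,s,vt=np.linalg.svd(q-cen,full_matrices=False); d=vt[0]*np.sign(vt[0][1]); r=np.linalg.norm((q-cen)-np.outer((q-cen)@d,d),axis=1); q=q[r<.01]
    t=(q-cen)@d; print('rail',f,len(q),cen,d,'ends',cen+d*t.min(),cen+d*t.max(),'yaw',np.degrees(np.arctan2(-d[0],d[1])),'len',np.ptp(t))
    m=(P[...,0]>.3)&(P[...,0]<.75)&(P[...,1]>-.1)&(P[...,1]<.5)&(P[...,2]>.01)&(P[...,2]<.025)
    pts=P[m][:,:2]; print('foot',cv2.minAreaRect(pts.astype(np.float32)*1000))
    m=(hsv[...,0]>95)&(hsv[...,0]<125)&(hsv[...,1]>100)&(np.linalg.norm(P-D,axis=2)<.17)
    q=P[m]; q=np.stack([(q-D)@ex,(q-D)@ey,q[:,2]],1); print('saucer',len(q),q.min(0),np.median(q,0),q.max(0))
```

```text
drainer [ 0.5318 -0.1908  0.    ]
scene 0.050 5 x -0.017118395195561912 -0.015765455826390568 -0.012764065810006397 y 0.015393252579256172 0.04679014850526288
scene 0.065 8 x -0.01650773809293893 -0.013764779621767156 -0.009993945491467824 y -0.05628139616695956 0.04694103848787758
scene 0.080 36 x -0.016646737350663254 -0.015299268988121846 -0.011897664222978065 y -0.06111263701886871 0.047109396193835744
scene 0.095 74 x -0.017713352723881408 -0.01526394575286125 -0.00972431166015219 y -0.05392162609588055 0.04781190416072819
scene 0.110 100 x -0.01805015374297688 -0.014507628208870853 -0.007954916036729988 y -0.057918934216884925 0.04492907505285777
scene 0.125 25 x -0.01797657881352872 -0.014455184149746093 -0.011195512027337113 y -0.05015319618390775 0.007336371220185816
scene 0.140 31 x -0.01797977476714363 -0.014745390170642575 -0.010132937836698242 y -0.029831463166772296 0.015835177555427647
scene 0.155 20 x -0.017966568323669548 -0.014731181065062505 -0.00824774912882165 y -0.028971112269379904 0.01669764500234937
scene 0.170 43 x -0.016854894795055995 -0.014230673200670157
[... 1313 characters left out ...]
 scene 802 [0.5237 0.2003 0.2923] [-0.0501  0.9987  0.0006] ends [0.5329 0.0155 0.2921] [0.5159 0.3559 0.2923] yaw 2.8689267867399417 len 0.34083090692875784
foot ((542.7320556640625, 200.01292419433594), (599.8344116210938, 412.6174621582031), 89.99615478515625)
saucer 1 [ 0.0179 -0.0079  0.0929] [ 0.0179 -0.0079  0.0929] [ 0.0179 -0.0079  0.0929]
rail top 1356 [0.5261 0.1829 0.2942] [-0.0494  0.9988  0.    ] ends [0.5343 0.0172 0.2942] [0.5175 0.3568 0.2942] yaw 2.829912264449258 len 0.3399551368849531
foot ((544.2703857421875, 200.3416748046875), (411.96917724609375, 600.4711303710938), 0.398831844329834)
saucer 25 [ 0.0166 -0.0336  0.0813] [ 0.0175 -0.0033  0.0899] [0.0189 0.0248 0.0964]
```

Measurements: hole at (.521,-.199,.159) (blade and ring agree on the centre), hook grip at (.423,-.2275,.095), rail middle at (.526,.187) with yaw 2.85° and bar top .296. I'll write the move calculator.

```bash
cat >> h.py <<'E'
np.set_printoptions(precision=4,suppress=True)
from scipy.spatial.transform import Rotation as Ro
def Rt(yaw):  # tool x toward robot, y down, z right; yaw deg of frame x axis
    c,s=np.cos(np.radians(yaw)),np.sin(np.radians(yaw)); return np.array([[-c,0,s],[-s,0,-c],[0,-1,0]])
def delta(p,yaw):
    s=state(); R=s['orientation']; d=R.T@(np.array(p)-s['position'])*1000
    w=Ro.from_matrix(R.T@Rt(yaw)).as_rotvec(degrees=True); print('t',s['time'],'pos',s['position'],'grip',s['grip_width'],'F',s['force']); print('delta',d.round(1),w.round(2))
E
python3 - <<'E'
from h import *
delta([.423,-.2275,.20],8.57);delta([.423,-.2275,.076],8.57)
E
```

```text
t 0.1 pos [ 0.2341 -0.5244  0.2044] grip 1.0052994292865645 F [-0.4974 -0.703  -0.4778]
delta [-293.5    4.9 -194.2] [ 0.11 15.48 -0.  ]
t 0.1 pos [ 0.2341 -0.5244  0.2044] grip 1.0052994292865645 F [-0.4974 -0.703  -0.4778]
delta [-293.4  128.9 -193.9] [ 0.11 15.48 -0.  ]
```

Call:
apply_moves(
  deltas=[
    [-40,0,-26,0,2,0],
    [-80,0,-52,0,4,0],
    [-120,1,-78,0,6,0],
    [-160,2,-104,0,8,0],
    [-200,3,-130,0,10,0],
    [-240,4,-156,0,13,0],
    [-275,5,-180,0,15,0],
    [-293.5,5,-194,0,15.5,0],
    [-293.5,5,-194,0,15.5,0],
    [-293.5,5,-194,0,15.5,0],
  ],
  jaw=0.1,
  squeeze=50,
)

```text
time: 1.1
position: [0.4231, -0.2282, 0.2002]
orientation: [[-0.989, -0.001, 0.15], [-0.15, -0.0, -0.989], [0.001, -1.0, 0.0]]
force: [-0.9, -0.0, -0.5]
grip_width: 0.546
```

Run:
```python
from h import *
delta([.423,-.2275,.076],8.57)
for n in('scene','top'): shot(n,n+'1')
def crop(f,x0,x1,y0,y1,s,o):
    im=cv2.imread('pics/'+f+'.png')[y0:y1,x0:x1]; cv2.imwrite('pics/'+o+'.png',cv2.resize(im,None,fx=s,fy=s,interpolation=cv2.INTER_CUBIC))
crop('scene1',240,400,120,265,5,'s1d')
```

```text
t 1.1 pos [ 0.4231 -0.2282  0.2002] grip 0.5461760941817089 F [-0.8983 -0.0203 -0.5498]
delta [ -0.1 124.2  -0.7] [-0.01  0.07  0.05]
```

View pics/s1d.png

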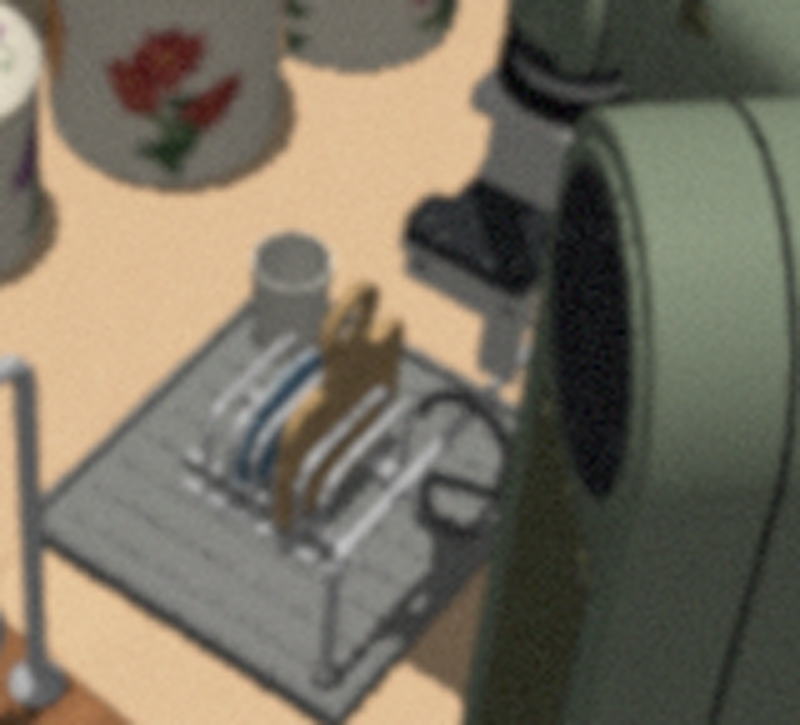

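The gripper is over the hook, whose upper bend is visible at scene px ≈(330,200). Now I'll descend and grip.

Call:
apply_moves(
  deltas=[
    [0,30,-1,0,0,0],
    [0,60,-1,0,0,0],
    [0,90,-1,0,0,0],
    [0,110,-1,0,0,0],
    [0,124,-1,0,0,0],
    [0,124,-1,0,0,0],
    [0,124,-1,0,0,0],
  ],
)

```text
time: 1.9
position: [0.4228, -0.2284, 0.0766]
orientation: [[-0.989, -0.0, 0.147], [-0.147, 0.0, -0.989], [0.0, -1.0, -0.0]]
force: [1.0, 0.8, -0.1]
grip_width: 0.554
```

Call:
apply_moves(
  deltas=[
    [0,0,0,0,0,0],
    [0,0,0,0,0,0],
    [0,0,0,0,0,0],
    [0,0,0,0,0,0],
    [0,0,0,0,0,0],
    [0,0,0,0,0,0],
    [0,0,0,0,0,0],
    [0,0,0,0,0,0],
  ],
  jaw=-1,
  squeeze=50,
)

```text
time: 2.7
position: [0.4232, -0.2272, 0.0765]
orientation: [[-0.989, 0.0, 0.149], [-0.149, 0.0, -0.989], [-0.0, -1.0, -0.0]]
force: [-0.7, 0.5, 1.0]
grip_width: 0.079
```

Call:
apply_moves(
  deltas=[
    [0,-10,0,0,0,0],
    [0,-20,0,0,0,0],
    [0,-30,0,0,0,0],
    [0,-39,0,0,0,0],
    [0,-39,0,0,0,0],
    [0,-39,0,0,0,0],
  ],
)

```text
time: 3.3
position: [0.4233, -0.2275, 0.1159]
orientation: [[-0.989, 0.001, 0.149], [-0.149, -0.001, -0.989], [-0.001, -1.0, 0.001]]
force: [0.1, -0.4, -0.3]
grip_width: 0.078
```

```bash
cat >> h.py <<'E'
def look(tag,bx=(240,400,120,265),s=5):
    for n in('scene','top'): shot(n,n+tag)
    im=cv2.imread(f'pics/scene{tag}.png')[bx[2]:bx[3],bx[0]:bx[1]]; cv2.imwrite(f'pics/s{tag}d.png',cv2.resize(im,None,fx=s,fy=s,interpolation=cv2.INTER_CUBIC))
E
python3 - <<'E'
from h import *
look('2'); print(state()['force'],state()['position'])
E
```

```text
[ 0.0206  0.2356 -0.5327] [ 0.4228 -0.227   0.1151]
```

View pics/s2d.png

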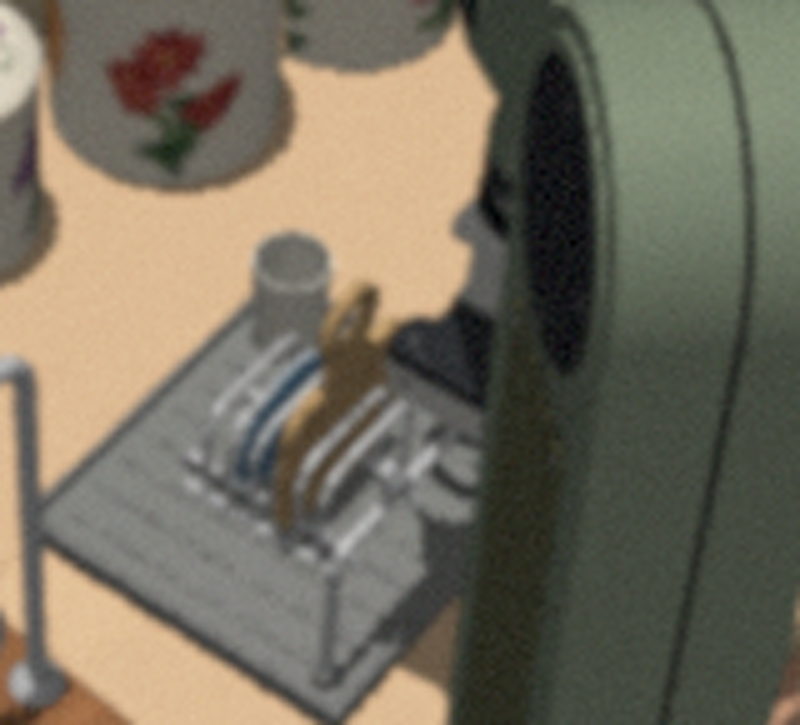

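View pics/top2.png

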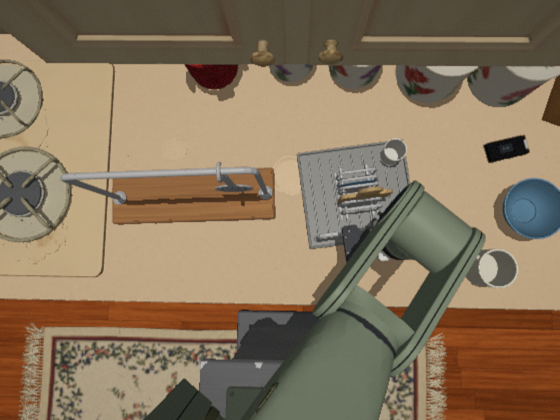

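The arm hides most of the hook, but it's raised with the fingers (opening 7.3 mm). Next I'll move it off the bar toward the robot, then up.

Call:
apply_moves(
  deltas=[
    [15,0,0,0,0,0],
    [30,0,0,0,0,0],
    [45,0,0,0,0,0],
    [55,0,0,0,0,0],
    [55,0,0,0,0,0],
    [55,-30,0,0,0,0],
    [55,-70,0,0,0,0],
    [55,-110,0,0,0,0],
    [55,-150,0,0,0,0],
    [55,-172,0,0,0,0],
    [55,-172,0,0,0,0],
    [55,-172,0,0,0,0],
  ],
)

```text
time: 4.6
position: [0.3687, -0.2354, 0.2869]
orientation: [[-0.989, 0.0, 0.149], [-0.149, 0.0, -0.989], [-0.0, -1.0, -0.0]]
force: [0.4, 0.4, -1.6]
grip_width: 0.074
```

Run:
```python
from h import *
look('3'); 
# behind the board: bend 38mm behind hole; high
H=np.array([.5214,-.1989]);ex=np.array([.9888,.149])
g=H+ex*(.038-.028); print(g); delta([*g,.285],8.57)
```

```text
[ 0.5313 -0.1974]
t 4.7 pos [ 0.3679 -0.2346  0.2852] grip 0.07830281766630444 F [1.039  0.1069 0.6543]
delta [-167.1   -0.2  -12.5] [ 0.18 -0.02  0.14]
```

View pics/scene3.png

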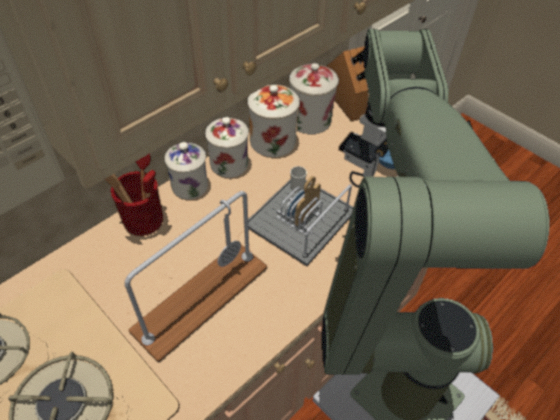

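The hook is off the bar, with its upper tip visible at (355,180). Next I'll go over the board to behind it, staying high, and look there.

Call:
apply_moves(
  deltas=[
    [-30,0,-2,0,0,0],
    [-65,0,-5,0,0,0],
    [-100,0,-8,0,0,0],
    [-135,0,-10,0,0,0],
    [-157,0,-12,0,0,0],
    [-167,0,-12.5,0,0,0],
    [-167,0,-12.5,0,0,0],
    [-167,0,-12.5,0,0,0],
  ],
)

```text
time: 5.5
position: [0.5309, -0.1983, 0.2863]
orientation: [[-0.989, -0.003, 0.148], [-0.148, 0.001, -0.989], [0.002, -1.0, -0.001]]
force: [0.2, -0.1, 0.2]
grip_width: 0.078
```

Run:
```python
from h import *
look('4',(240,380,90,240),5); print(state()['position'])
```

```text
[ 0.5309 -0.1986  0.2872]
```

View pics/s4d.png

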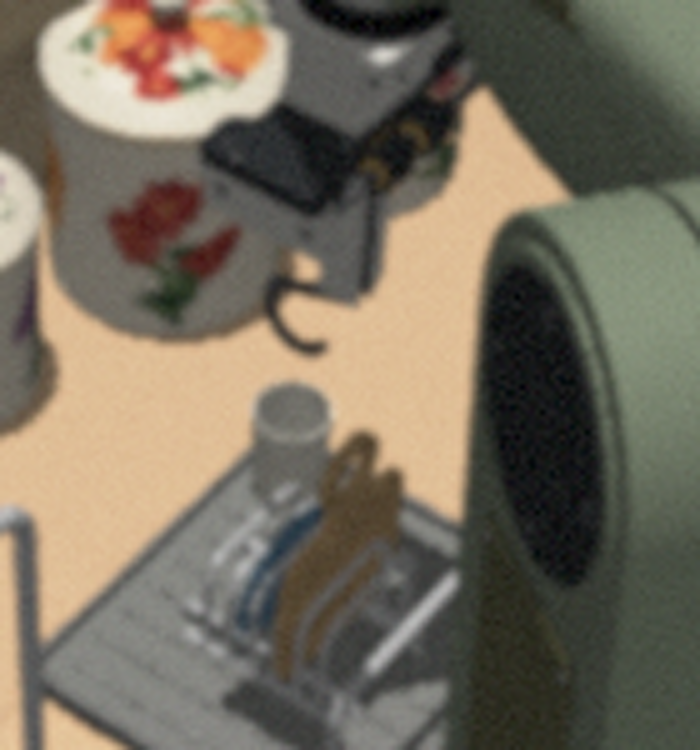

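View pics/top4.png

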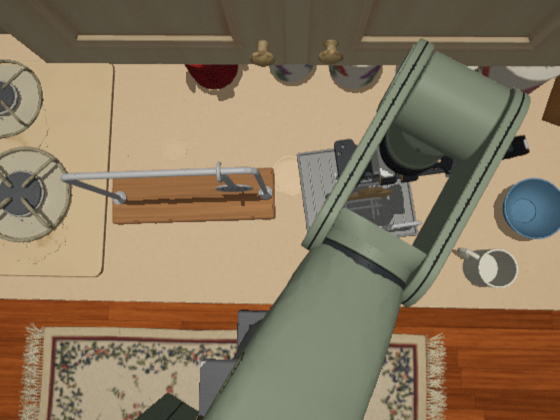

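The lower bend shows at scene px (293-306,144-161), and the hole is at (310,184). I'll measure the held bend by depth.

Run:
```python
from h import *
c=load('scene4');P=cloud(c);im=c['img'].astype(int)
ex=np.array([.9888,.149,0]);ey=np.array([-.149,.9888,0])
s=np.array([.5309,-.1986,.2872])  # tcp
hook=s+.028*ex+np.array([0,0,.005])
X=P-hook; h=np.stack([X@ex,X@ey,X[...,2]],-1)
m=np.zeros(P.shape[:2],bool); m[140:165,285:312]=1
m&=(im.max(2)<100)&(abs(h[...,0])<.05)&(abs(h[...,1])<.05)&(h[...,2]<-.005)&(h[...,2]>-.09)
q=h[m]; print(len(q)); print(q.min(0),q.max(0),np.median(q,0))
for p in q[np.argsort(q[:,2])][::3]: print(p)
# predicted bend pixels
for n,p in(('bend',(0,0,-.060)),('tip',(-.016,0,-.051)),('leg',(.018,0,-.042))): print(n,proj(c,hook+p[0]*ex+np.array([0,0,p[2]])))
```

```text
52
[-0.0121 -0.0049 -0.0626] [ 0.0218  0.0059 -0.0138] [ 0.0118  0.0008 -0.0347]
[ 0.0072 -0.0049 -0.0626]
[-0.001   0.0022 -0.0593]
[ 0.0097  0.0011 -0.0558]
[ 0.0116 -0.0015 -0.0554]
[-0.0102  0.002  -0.0537]
[ 0.0165  0.0012 -0.0491]
[ 0.0191  0.0026 -0.0423]
[ 0.0167  0.0017 -0.038 ]
[ 0.0159 -0.0014 -0.0363]
[ 0.0211  0.0006 -0.0308]
[ 0.0144  0.0011 -0.0299]
[ 0.0156 -0.0001 -0.0245]
[ 0.0056  0.0007 -0.0215]
[ 0.0114  0.0059 -0.021 ]
[ 0.0024  0.0009 -0.0194]
[ 0.0119  0.0011 -0.0179]
[-0.0078  0.0023 -0.0158]
[-0.0068  0.0011 -0.0138]
bend (np.float64(299.1620904841134), np.float64(158.5394082299563))
tip (np.float64(304.329687055498), np.float64(158.80135394520897))
leg (np.float64(293.929793265616), np.float64(150.54156297072282))
```

The held hook matches the model within 2 mm (origin = TCP + 28 mm along its x, +5 mm z). I'll lower it to hole height behind the board, then look.

Run:
```python
from h import *
delta([.5313,-.1974,.2095],8.57)
```

```text
t 5.6 pos [ 0.5309 -0.1986  0.2872] grip 0.07665096286427453 F [-0.0695  0.1453 -0.8189]
delta [-0.6 77.7 -1.1] [ 0.02 -0.08  0.05]
```

Call:
apply_moves(
  deltas=[
    [0,15,-1,0,0,0],
    [0,30,-1,0,0,0],
    [0,45,-1,0,0,0],
    [0,60,-1,0,0,0],
    [0,70,-1,0,0,0],
    [0,76,-1,0,0,0],
    [0,76,-1,0,0,0],
    [0,76,-1,0,0,0],
  ],
)

```text
time: 6.4
position: [0.5323, -0.1975, 0.2118]
orientation: [[-0.989, 0.001, 0.149], [-0.149, -0.0, -0.989], [-0.001, -1.0, 0.0]]
force: [-0.1, -0.3, -0.5]
grip_width: 0.076
```

Run:
```python
from h import *
look('5',(270,350,140,220),9); s=state();print(s['position'],s['force'])
c=load('scene5'); ex=np.array([.9888,.149,0])
hook=s['position']+.028*ex+[0,0,.005]
for n,p in(('bend',(0,0,-.060)),('tip',(-.016,0,-.051)),('hole-level',(-.038,0,-.0555))): print(n,proj(c,hook+p[0]*ex+np.array([0,0,p[2]])))
print('hole',proj(c,[.5214,-.1989,.159]))
```

```text
[ 0.5325 -0.1976  0.2124] [ 0.3725  0.3255 -0.2274]
bend (np.float64(297.0677472958757), np.float64(177.96195832359547))
tip (np.float64(302.00437689046424), np.float64(178.39042471920527))
hole-level (np.float64(308.5281571317825), np.float64(183.27048959919372))
hole (np.float64(308.73843545484397), np.float64(184.2810825806202))
```

View pics/s5d.png

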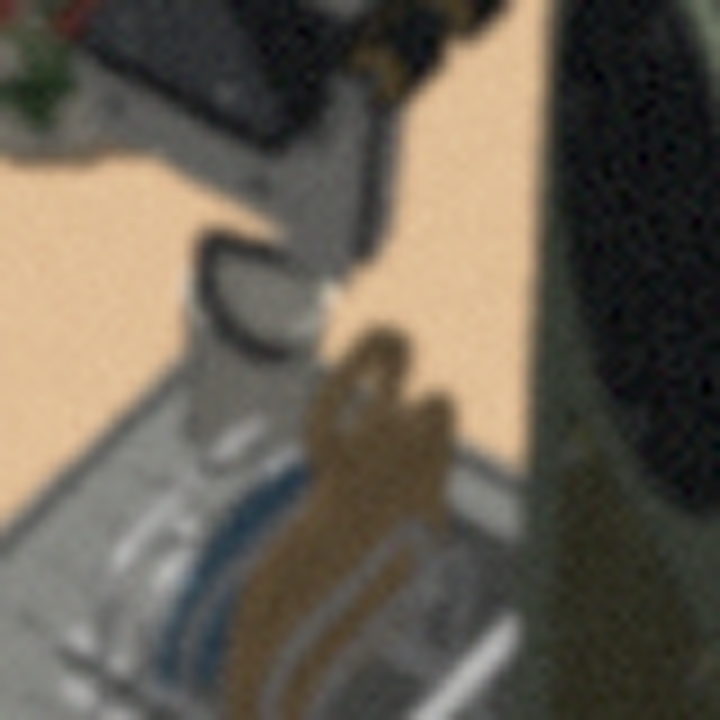

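The bend is behind the ring with its tip toward the hole. Before inserting, I'll check the hole's height more precisely from the ring and hole outline.

Run:
```python
from h import *
ex=np.array([.9888,.149,0]);ey=np.array([-.149,.9888,0]);ez=np.array([0,0,1])
H0=np.array([.5214,-.1989,.159]); t=np.linspace(0,2*np.pi,60)
for f in('scene0','scene1','scene4','scene5'):
    c=load(f); big=cv2.resize(c['img'],None,fx=8,fy=8,interpolation=cv2.INTER_CUBIC)
    hsv=cv2.cvtColor(big,cv2.COLOR_RGB2HSV)
    def poly(H,r,x): return np.array([ [ (a+.5)*8-.5 for a in proj(c,H+x*ex+r*(np.cos(w)*ey+np.sin(w)*ez))] for w in t])
    # predicted visible ring outer silhouette & see-through
    def reg(H):
        g=lambda r,x: cv2.fillPoly(np.zeros(big.shape[:2],np.uint8),[poly(H,r,x).round().astype(np.int32)],1)
        return g(.014,-.004)&g(.014,.004), g(.025,-.004)|g(.025,.004)
    hole,sil=reg(H0)
    ys,xs=np.nonzero(hole); print(f,'pred hole',len(xs),xs.mean()/8,ys.mean()/8, 'pred sil top',np.nonzero(sil)[0].min()/8, 'right',np.nonzero(sil)[1].max()/8,'left',np.nonzero(sil)[1].min()/8)
    wood=((hsv[...,0]>8)&(hsv[...,0]<24)&(hsv[...,1]>105)&(hsv[...,2]<190)).astype(np.uint8)
    # observed: restrict to near window
    w=np.zeros_like(wood); w[172*8:196*8,300*8:322*8]=1
    o=wood&w; 
    win=big[172*8:198*8,298*8:324*8].copy()
    for r,x,col in((.014,-.004,(255,0,0)),(.014,.004,(0,0,255)),(.025,-.004,(0,255,0))):
        p=poly(H0,r,x)-[298*8,172*8]; cv2.polylines(win,[p.round().astype(np.int32)],True,col,1)
    cv2.imwrite(f'pics/ring_{f}.png',cv2.cvtColor(cv2.resize(win,None,fx=1.8,fy=1.8),cv2.COLOR_RGB2BGR))
a=np.hstack([cv2.imread(f'pics/ring_{f}.png') for f in('scene0','scene4')]); cv2.imwrite('pics/ring_a.png',a); print(a.shape)
```

```text
scene0 pred hole 306 309.1421568627451 184.71486928104576 pred sil top 175.75 right 315.75 left 302.5
scene1 pred hole 306 309.1421568627451 184.71486928104576 pred sil top 175.75 right 315.75 left 302.5
scene4 pred hole 306 309.1421568627451 184.71486928104576 pred sil top 175.75 right 315.75 left 302.5
scene5 pred hole 306 309.1421568627451 184.71486928104576 pred sil top 175.75 right 315.75 left 302.5
(374, 748, 3)
```

View pics/ring_a.png

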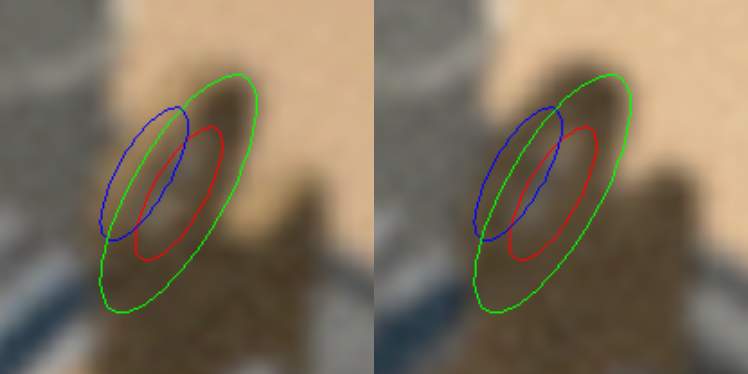

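The outline's top and right edges agree with the measured hole within about 1-2 mm. Inserting slowly while watching force.

Call:
apply_moves(
  deltas=[
    [4,2,0,0,0,0],
    [8,2,0,0,0,0],
    [12,2,0,0,0,0],
    [16,2,0,0,0,0],
    [20,2,0,0,0,0],
    [24,2,0,0,0,0],
    [27,2,0,0,0,0],
    [27,2,0,0,0,0],
  ],
)

```text
time: 7.3
position: [0.5048, -0.2014, 0.2095]
orientation: [[-0.989, -0.0, 0.148], [-0.148, 0.0, -0.989], [0.0, -1.0, -0.0]]
force: [-0.4, 0.2, -0.3]
grip_width: 0.079
```

Run:
```python
from h import *
look('6',(270,350,140,220),9); s=state();print(s['position'],s['force'],s['wrist_torque'])
```

```text
[ 0.5052 -0.2014  0.2095] [ 0.383  -0.6632 -0.967 ] [-0.0249  0.0016 -0.0533]
```

View pics/s6d.png

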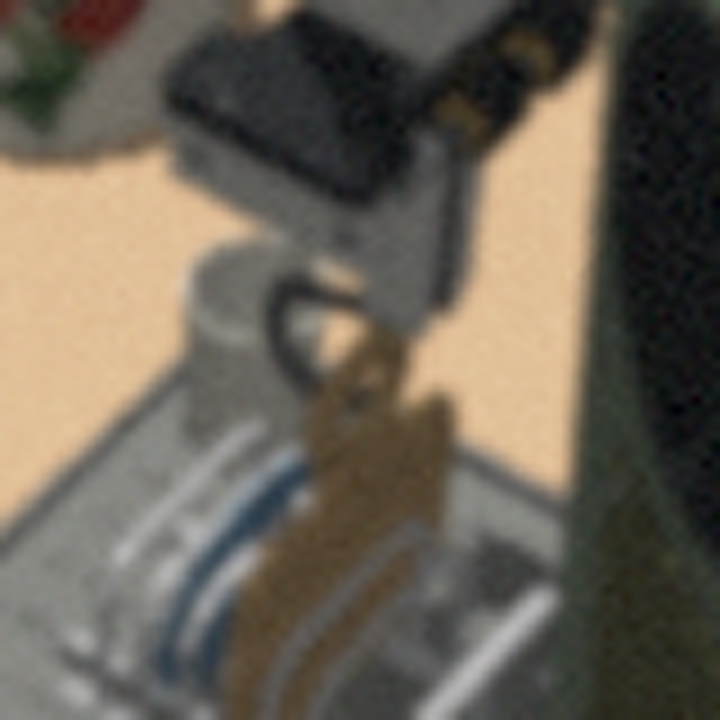

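The tip has entered the hole (dark spot at scene px (310,184)) with no contact force and the board unmoved. I'll finish the insertion.

Call:
apply_moves(
  deltas=[
    [4,0,0,0,0,0],
    [8,0,0,0,0,0],
    [12,0,0,0,0,0],
    [12,0,0,0,0,0],
    [12,0,0,0,0,0],
    [12,0,0,0,0,0],
  ],
)

```text
time: 8.0
position: [0.4934, -0.2031, 0.2095]
orientation: [[-0.989, 0.0, 0.149], [-0.149, -0.0, -0.989], [-0.0, -1.0, 0.0]]
force: [0.4, 0.1, -0.5]
grip_width: 0.078
```

Run:
```python
from h import *
look('7',(270,350,140,220),9); s=state();print(s['position'],s['force'],s['wrist_torque'])
```

```text
[ 0.4934 -0.2031  0.2095] [ 0.4004  0.4543 -1.8017] [ 0.0425  0.0859 -0.0283]
```

View pics/s7d.png

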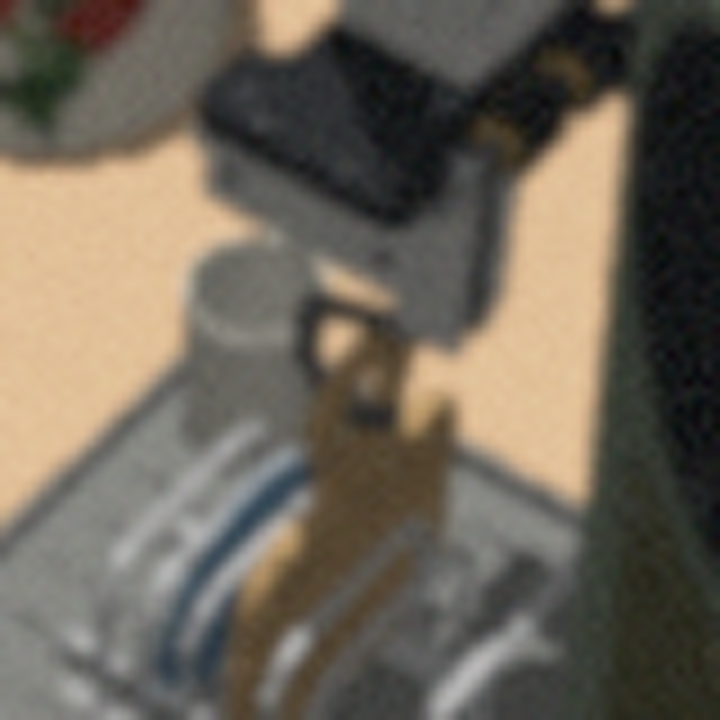

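The bend is through the hole (dark tip at scene px (311,185)) and the board is still standing. Lifting slowly with a firmer grip.

Call:
apply_moves(
  deltas=[
    [0,-3,0,0,0,0],
    [0,-6,0,0,0,0],
    [0,-10,0,0,0,0],
    [0,-15,0,0,0,0],
    [0,-20,0,0,0,0],
    [0,-26,0,0,0,0],
    [0,-32,0,0,0,0],
    [0,-40,0,0,0,0],
    [0,-48,0,0,0,0],
    [0,-56,0,0,0,0],
    [0,-64,0,0,0,0],
    [0,-72,0,0,0,0],
  ],
  squeeze=60,
)

```text
time: 9.3
position: [0.4934, -0.2031, 0.2822]
orientation: [[-0.989, 0.0, 0.149], [-0.149, -0.0, -0.989], [-0.0, -1.0, 0.0]]
force: [0.4, -1.0, -1.6]
grip_width: 0.076
```

Run:
```python
from h import *
look('8',(250,370,100,230),6); s=state();print(s['position'],s['force'],s['wrist_torque'],s['grip_width'])
```

```text
[ 0.4941 -0.2036  0.2832] [-0.3225  0.0797 -1.5625] [-0.0032  0.0477 -0.0074] 0.07892641624145187
```

View pics/s8d.png

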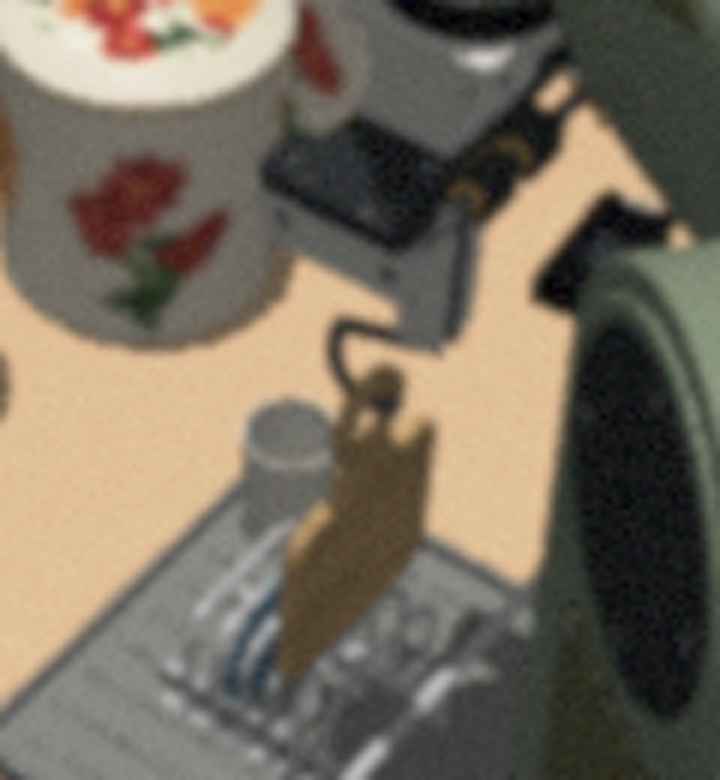

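The board hangs on the hook, clear of the fingers. I'll lift it further, then compute the transfer.

Call:
apply_moves(
  deltas=[
    [0,-5,0,0,0,0],
    [0,-13,0,0,0,0],
    [0,-22,0,0,0,0],
    [0,-31,0,0,0,0],
    [0,-40,0,0,0,0],
    [0,-49,0,0,0,0],
    [0,-58,0,0,0,0],
    [0,-66,0,0,0,0],
    [0,-71,0,0,0,0],
    [0,-74,0,0,0,0],
    [0,-75,0,0,0,0],
    [0,-75,0,0,0,0],
  ],
)

```text
time: 10.6
position: [0.4932, -0.2031, 0.3562]
orientation: [[-0.989, -0.0, 0.149], [-0.149, 0.0, -0.989], [0.0, -1.0, -0.0]]
force: [-0.0, 0.3, -1.9]
grip_width: 0.073
```

Run:
```python
from h import *
look('9',(250,370,80,210),6); delta([.411,.2264,.355],2.85)
```

```text
t 10.7 pos [ 0.4931 -0.203   0.3559] grip 0.07617018784846323 F [ 0.1722  0.1749 -0.9681]
delta [  17.4    1.2 -436.9] [0.03 5.7  0.04]
```

View pics/s9d.png

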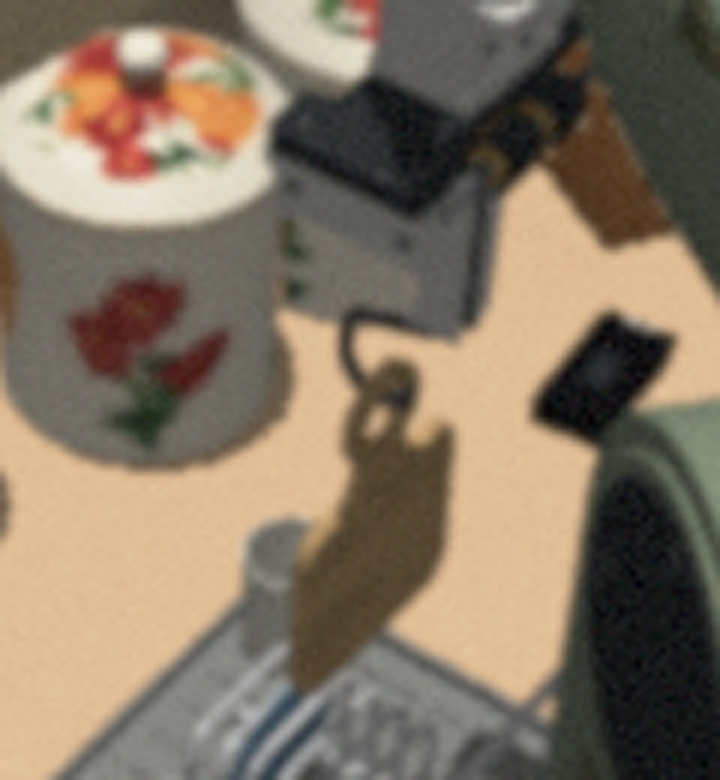

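Call:
apply_moves(
  deltas=[
    [3,0,-4,0,0,0],
    [6,0,-12,0,0.2,0],
    [10,0,-24,0,0.4,0],
    [14,0,-40,0,0.6,0],
    [18,0,-60,0,0.8,0],
    [21,0,-82,0,1,0],
    [23,0,-106,0,1.3,0],
    [25,0,-130,0,1.6,0],
    [26,0,-154,0,2,0],
    [27,0,-178,0,2.3,0],
    [27,0,-202,0,2.6,0],
    [27,0,-226,0,3,0],
  ],
)

```text
time: 11.9
position: [0.4318, 0.0183, 0.3567]
orientation: [[-0.995, 0.001, 0.097], [-0.097, 0.0, -0.995], [-0.001, -1.0, -0.0]]
force: [1.0, 0.5, -1.9]
grip_width: 0.071
```

Call:
apply_moves(
  deltas=[
    [-0.5,0,-24,0,0.3,0],
    [-1,0,-48,0,0.6,0],
    [-2,0,-72,0,0.9,0],
    [-3,0,-96,0,1.2,0],
    [-4,0,-120,0,1.5,0],
    [-5,0,-143,0,1.8,0],
    [-6,0,-163,0,2.1,0],
    [-7,0,-180,0,2.4,0],
    [-8,0,-193,0,2.6,0],
    [-8,0,-202,0,2.7,0],
    [-8,0,-207,0,2.7,0],
    [-8,0,-209,0,2.7,0],
  ],
)

```text
time: 13.1
position: [0.4202, 0.2255, 0.3566]
orientation: [[-0.999, 0.0, 0.051], [-0.051, -0.0, -0.999], [-0.0, -1.0, 0.0]]
force: [0.1, 0.5, -1.4]
grip_width: 0.072
```

Run:
```python
from h import *
look('10',(100,300,150,350),3.5); delta([.411,.2264,.281],2.85)
```

```text
t 13.2 pos [0.4206 0.2251 0.3565] grip 0.0775672835653275 F [ 0.3552  0.3163 -1.8172]
delta [ 9.5 75.5 -1.8] [-0.01  0.01 -0.  ]
```

View pics/scene10.png

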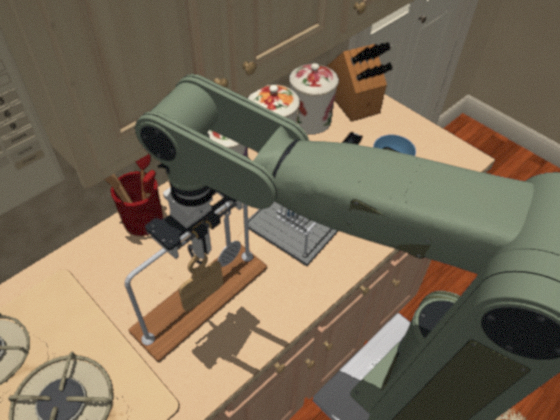

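View pics/top10.png

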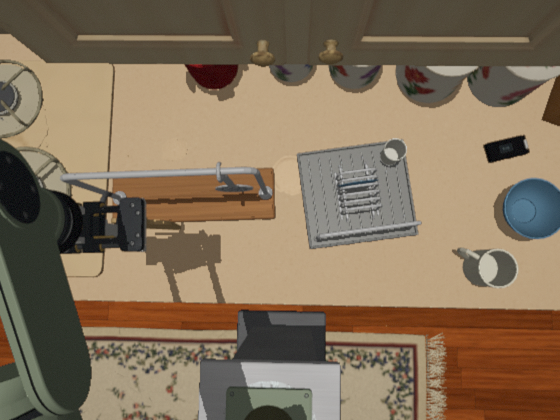

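The saucer is still in its slot (top px (357,183)), and the board hangs in front of the rail. I'll lower to the threading height.

Call:
apply_moves(
  deltas=[
    [3,8,0,0,0,0],
    [6,20,0,0,0,0],
    [9,35,0,0,0,0],
    [9,50,0,0,0,0],
    [9,62,-1,0,0,0],
    [9,70,-1,0,0,0],
    [9,74,-1,0,0,0],
    [9,75,-1,0,0,0],
    [9,75,-1,0,0,0],
    [9,75,-1,0,0,0],
  ],
)

```text
time: 14.2
position: [0.4122, 0.2259, 0.2822]
orientation: [[-0.999, 0.001, 0.05], [-0.05, 0.0, -0.999], [-0.001, -1.0, -0.0]]
force: [-0.1, 0.4, -1.8]
grip_width: 0.076
```

Run:
```python
from h import *
look('11',(120,270,190,330),5); delta([.4958,.2306,.281],2.85)
c=load('scene11');P=cloud(c);im=c['img'].astype(int)
s=state(); rx=np.array([.9988,.0497,0]);ry=np.array([-.0497,.9988,0])
hook=s['position']+.028*rx+[0,0,.005]
X=P-hook;h=np.stack([X@rx,X@ry,X[...,2]],-1)
m=(im.max(2)<95)&(h[...,0]>-.05)&(h[...,0]<.045)&(abs(h[...,1])<.03)&(abs(h[...,2])<.08)
q=h[m]; print(len(q)); 
for p in q[np.argsort(q[:,2])][::max(1,len(q)//25)]: print(p)
for n,p in(('bend',(0,0,-.060)),('top',(0,0,.052)),('uptip',(.028,0,.024))): print(n,proj(c,hook+p[0]*rx+np.array([0,0,p[2]])))
```

```text
t 14.3 pos [0.4121 0.2258 0.2821] grip 0.07613377161677447 F [ 0.4947  0.8093 -1.4147]
delta [-83.8   1.2  -0.6] [ 0.02  0.   -0.07]
332
[-0.0021  0.0082 -0.0799]
[-0.0017  0.0159 -0.0754]
[-0.0014  0.0177 -0.0693]
[-0.0042  0.019  -0.0602]
[-0.0027  0.0083 -0.0542]
[ 0.0092 -0.0025 -0.0515]
[ 0.0168 -0.0007 -0.0498]
[ 0.0177 -0.0052 -0.0439]
[ 0.0052 -0.0001 -0.0207]
[-0.0289 -0.0026 -0.002 ]
[-0.0369  0.0041  0.0028]
[-0.0367  0.0088  0.0081]
[-0.0364 -0.0054  0.0105]
[-0.0319 -0.0044  0.0142]
[-0.0349 -0.0047  0.0171]
[-0.0373  0.0132  0.0212]
[-0.031  -0.0009  0.0245]
[-0.0308  0.0148  0.0269]
[-0.0368 -0.0072  0.0311]
[-0.0375 -0.0122  0.0337]
[-0.0248  0.0162  0.0367]
[-0.0259  0.0142  0.0394]
[-0.0365 -0.0032  0.0424]
[-0.0372  0.0156  0.0456]
[-0.0387  0.0162  0.0515]
[-0.0367  0.0137  0.0573]
bend (np.float64(201.33138761887216), np.float64(282.3131802680778))
top (np.float64(196.16085888911283), np.float64(252.7039036375764))
uptip (np.float64(188.5573798301843), np.float64(252.72972044438933))
```

View pics/s11d.png

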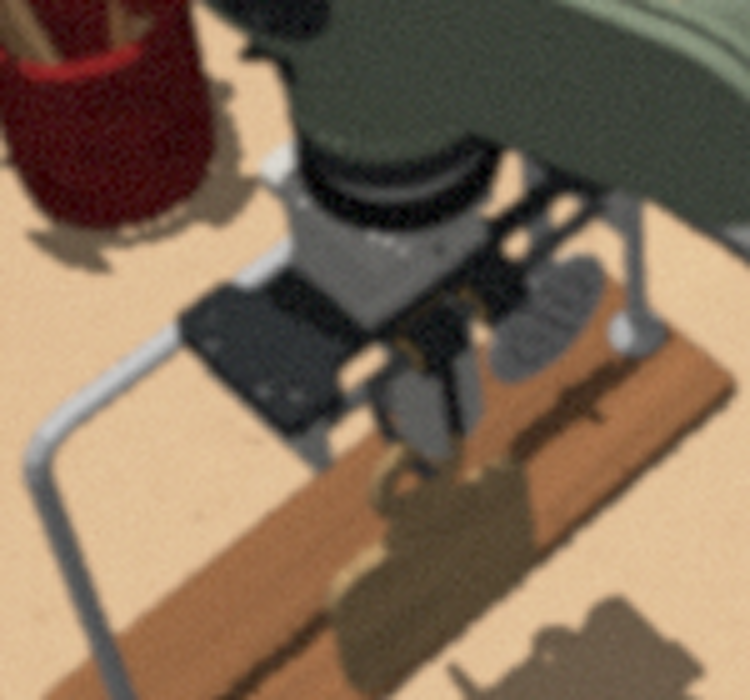

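The held hook still matches its model; the bar centre will pass at hook z ≈ +3 mm, midway in the opening. Advancing over the rail.

Call:
apply_moves(
  deltas=[
    [-4,0,0,0,0,0],
    [-12,0,0,0,0,0],
    [-22,0,0,0,0,0],
    [-33,0,0,0,0,0],
    [-44,0,0,0,0,0],
    [-55,0,0,0,0,0],
    [-65,0,0,0,0,0],
    [-73,0,0,0,0,0],
    [-79,0,0,0,0,0],
    [-83,0,0,0,0,0],
    [-84,0,0,0,0,0],
    [-84,0,0,0,0,0],
  ],
)

```text
time: 15.5
position: [0.4955, 0.2299, 0.2814]
orientation: [[-0.999, -0.0, 0.05], [-0.05, 0.0, -0.999], [0.0, -1.0, -0.0]]
force: [-0.2, 0.6, -2.1]
grip_width: 0.076
```

Run:
```python
from h import *
look('12',(120,270,170,310),5); delta([.4958,.2306,.243],2.85)
```

```text
t 15.6 pos [0.4953 0.2299 0.2815] grip 0.07631293447291561 F [ 0.7507 -0.0251 -1.4564]
delta [-0.5 38.5 -0.6] [0.   0.01 0.01]
```

View pics/s12d.png

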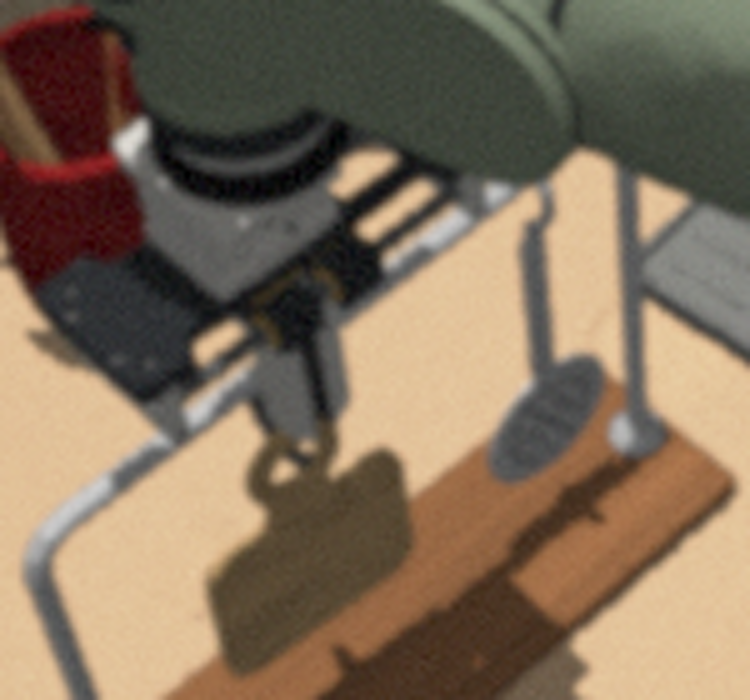

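No contact, and the skimmer hangs undisturbed. Lowering onto the bar.

Call:
apply_moves(
  deltas=[
    [0,4,0,0,0,0],
    [0,9,0,0,0,0],
    [0,14,0,0,0,0],
    [0,19,0,0,0,0],
    [0,24,0,0,0,0],
    [0,29,0,0,0,0],
    [0,33,0,0,0,0],
    [0,36,0,0,0,0],
    [0,36,0,0,0,0],
    [0,36,0,0,0,0],
  ],
)

```text
time: 16.6
position: [0.4957, 0.2299, 0.2455]
orientation: [[-0.999, 0.0, 0.05], [-0.05, 0.0, -0.999], [-0.0, -1.0, -0.0]]
force: [1.0, 0.4, -2.0]
grip_width: 0.076
```

Call:
apply_moves(
  deltas=[
    [0,1,0,0,0,0],
    [0,2,0,0,0,0],
    [0,2,0,0,0,0],
    [0,2,0,0,0,0],
  ],
)

```text
time: 17.0
position: [0.4958, 0.2299, 0.2436]
orientation: [[-0.999, 0.0, 0.05], [-0.05, 0.0, -0.999], [-0.0, -1.0, -0.0]]
force: [-0.3, 1.0, -1.1]
grip_width: 0.075
```

Call:
apply_moves(
  deltas=[
    [0,1,0,0,0,0],
    [0,1,0,0,0,0],
    [0,1,0,0,0,0],
  ],
)

```text
time: 17.3
position: [0.4959, 0.23, 0.2432]
orientation: [[-0.999, 0.001, 0.05], [-0.05, 0.0, -0.999], [-0.001, -1.0, -0.0]]
force: [-1.6, 0.0, 2.8]
grip_width: 0.08
```

Call:
apply_moves(
  deltas=[
    [0,1,0,0,0,0],
    [0,1,0,0,0,0],
    [0,1,0,0,0,0],
  ],
)

```text
time: 17.6
position: [0.4961, 0.23, 0.243]
orientation: [[-0.999, 0.002, 0.05], [-0.05, 0.0, -0.999], [-0.002, -1.0, -0.0]]
force: [-2.8, 0.1, 5.8]
grip_width: 0.079
```

Run:
```python
from h import *
look('13',(120,270,170,310),5); s=state(); print(s['position'],s['force'],s['wrist_torque'])
```

```text
[0.4961 0.23   0.243 ] [-2.8916 -0.7136  6.3145] [-0.083   0.2282 -0.0353]
```

View pics/s13d.png

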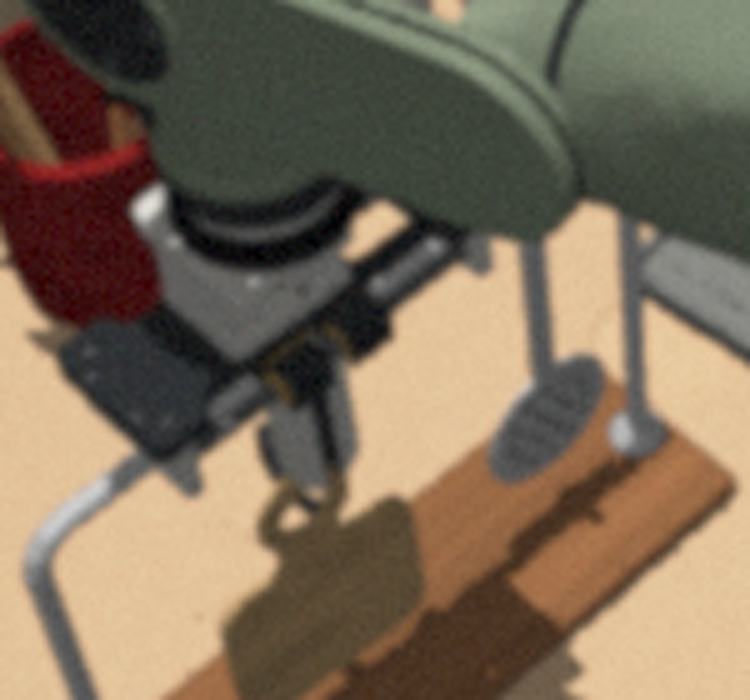

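It's seated at the expected height (6 N up), with a slight sideways push toward the robot. I'll ease it up, back it off 4 mm and re-seat lightly.

Call:
apply_moves(
  deltas=[
    [0,-2,0,0,0,0],
    [2,-3,0,0,0,0],
    [4,-3,0,0,0,0],
    [4,-2,0,0,0,0],
    [4,-1,0,0,0,0],
    [4,-1,0,0,0,0],
    [4,-1,0,0,0,0],
  ],
)

```text
time: 18.4
position: [0.4917, 0.2297, 0.2437]
orientation: [[-0.999, 0.001, 0.05], [-0.05, 0.0, -0.999], [-0.001, -1.0, -0.0]]
force: [-2.2, -1.9, 5.5]
grip_width: 0.077
```

Run:
```python
from h import *
s=state(); print(s['position'],s['force'],s['wrist_torque'])
```

```text
[0.4917 0.2297 0.2437] [-2.1723 -1.871   5.5278] [-0.1376  0.1726 -0.0002]
```

Call:
apply_moves(
  deltas=[
    [0,-2,0,0,0,0],
    [-2,-3,0,0,0,0],
    [-3,-3,0,0,0,0],
    [-3,-2,0,0,0,0],
    [-3,-1,0,0,0,0],
    [-3,-0.5,0,0,0,0],
    [-3,-0.5,0,0,0,0],
  ],
)

```text
time: 19.1
position: [0.4947, 0.2298, 0.2434]
orientation: [[-0.999, 0.0, 0.05], [-0.05, 0.0, -0.999], [-0.0, -1.0, 0.0]]
force: [-0.4, -0.4, 0.7]
grip_width: 0.078
```

Run:
```python
from h import *
s=state(); print(s['position'],s['force'],s['wrist_torque'])
look('14',(120,270,170,310),5)
c=load('scene14');P=cloud(c);im=c['img'].astype(int);s=s
rx=np.array([.9988,.0497,0]);ry=np.array([-.0497,.9988,0])
hook=s['position']+.028*rx+[0,0,.005]
X=P-hook;h=np.stack([X@rx,X@ry,X[...,2]],-1)
m=(im.max(2)<95)&(h[...,0]>-.04)&(h[...,0]<.045)&(abs(h[...,1])<.012)&(abs(h[...,2]+.03)<.037)
q=h[m]; print(len(q))
for p in q[np.argsort(q[:,2])][::max(1,len(q)//25)]: print(p)
```

```text
[0.4947 0.2298 0.2434] [-0.4095 -0.3744  0.7361] [-0.046   0.136  -0.0002]
63
[-0.0034 -0.0007 -0.0581]
[-0.0066 -0.0014 -0.0554]
[-0.0011 -0.0031 -0.055 ]
[ 0.0095 -0.0033 -0.0539]
[-0.0173 -0.0016 -0.0527]
[-0.0008  0.011  -0.0522]
[ 0.0099 -0.001  -0.0518]
[-0.0147  0.0019 -0.0515]
[-0.016  -0.0029 -0.0512]
[-0.0165  0.0004 -0.0511]
[-0.0012  0.005  -0.0501]
[ 0.0186 -0.0057 -0.0494]
[ 0.0141 -0.002  -0.049 ]
[-0.002   0.0024 -0.048 ]
[ 0.0013 -0.0006 -0.0465]
[ 0.013   0.0011 -0.0446]
[-0.0037  0.0003 -0.0443]
[ 0.0155 -0.0015 -0.0418]
[ 0.0154  0.0011 -0.0389]
[ 0.0095  0.0001 -0.0219]
[ 0.0128  0.0002 -0.0212]
[ 0.0095  0.0026 -0.0193]
[-0.0288 -0.0046 -0.0072]
[-0.0287 -0.0051 -0.0039]
[-0.0315  0.     -0.0034]
[-0.0355 -0.0055 -0.0012]
[-0.0376  0.0047  0.0001]
[-0.0342 -0.0043  0.0025]
[-0.0309 -0.0043  0.003 ]
[-0.035   0.0045  0.0051]
[-0.0374  0.0065  0.0058]
[-0.0346 -0.0045  0.0067]
```

Light contact (0.7 N), with the hook upright and the rail carrying the weight. Releasing.

Call:
apply_moves(
  deltas=[
    [0,0,0,0,0,0],
    [0,0,0,0,0,0],
    [0,0,0,0,0,0],
    [0,0,0,0,0,0],
    [0,0,0,0,0,0],
    [0,0,0,0,0,0],
    [0,0,0,0,0,0],
    [0,0,0,0,0,0],
  ],
  jaw=-0.4,
)

```text
time: 20.0
position: [0.4946, 0.2298, 0.243]
orientation: [[-0.999, -0.0, 0.05], [-0.05, 0.0, -0.999], [0.0, -1.0, -0.0]]
force: [-0.3, 0.0, 0.1]
grip_width: 0.298
```

Run:
```python
from h import *
s=state(); print(s['position'],s['force'],s['grip_width'])
look('15',(120,270,170,310),5)
```

```text
[0.4946 0.2298 0.243 ] [-0.2506  0.041   0.0728] 0.29843494734961357
```

View pics/s15d.png

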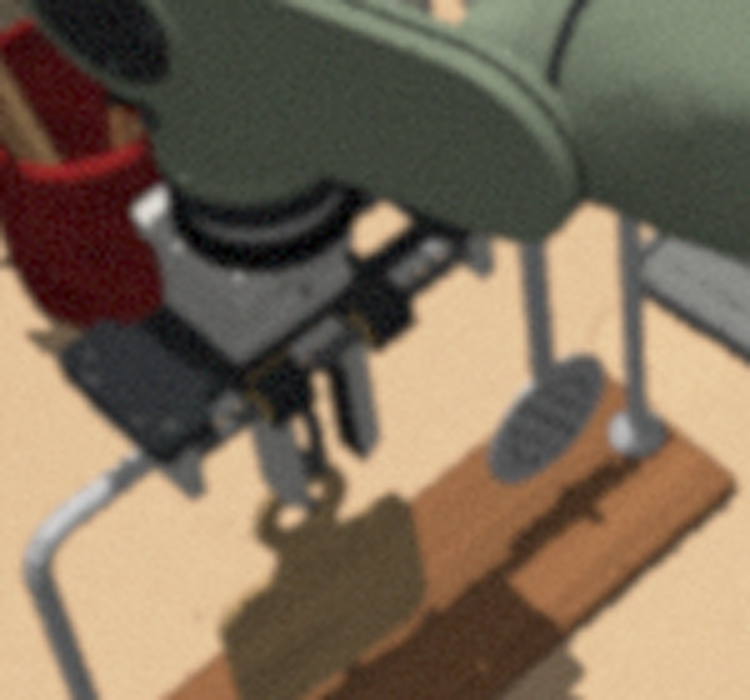

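The hook hangs free between the open fingers and the board is still. Retreating toward the robot, then up.

Call:
apply_moves(
  deltas=[
    [6,0,0,0,0,0],
    [14,0,0,0,0,0],
    [24,0,0,0,0,0],
    [36,0,0,0,0,0],
    [50,0,0,0,0,0],
    [66,0,0,0,0,0],
    [82,-10,0,0,0,0],
    [96,-30,0,0,0,0],
    [106,-55,0,0,0,0],
    [110,-80,0,0,0,0],
    [110,-100,0,0,0,0],
    [110,-100,0,0,0,0],
  ],
)

```text
time: 21.3
position: [0.3854, 0.225, 0.3464]
orientation: [[-0.999, 0.007, 0.05], [-0.05, 0.002, -0.999], [-0.007, -1.0, -0.002]]
force: [0.6, 0.3, 0.3]
grip_width: 0.3
```

Run:
```python
from h import *
look('16',(120,270,170,310),5); look('17',(120,270,170,310),5)
for t in('16','17'):
    c=load('scene'+t);P=cloud(c);hsv=cv2.cvtColor(c['img'],cv2.COLOR_RGB2HSV)
    M=np.array([.5255,.187,0]);rx=np.array([.9988,.0497,0]);ry=np.array([-.0497,.9988,0])
    h=np.stack([(P-M)@rx,(P-M)@ry,P[...,2]],-1);im=c['img'].astype(int)
    m=(abs(h[...,0])<.06)&(abs(h[...,1]-.045)<.075)&(h[...,2]>.03)&(h[...,2]<.22)&(hsv[...,0]<26)&(hsv[...,1]>80)
    q=h[m];print('board',len(q),q.min(0),np.median(q,0),q.max(0))
    m=(abs(h[...,0])<.06)&(abs(h[...,1]-.045)<.03)&(h[...,2]>.17)&(h[...,2]<.32)&(im.max(2)<95)
    q=h[m];print('hook',len(q),q.min(0),np.median(q,0),q.max(0))
```

```text
board 1203 [-0.0094 -0.0124  0.0397] [-0.0028  0.0486  0.1071] [0.0221 0.0989 0.205 ]
hook 41 [-0.015   0.0328  0.1713] [0.0003 0.0444 0.1944] [0.0204 0.0623 0.2071]
board 1185 [-0.0112 -0.0134  0.0392] [-0.0028  0.0496  0.1067] [0.0235 0.099  0.2055]
hook 35 [-0.013   0.0343  0.1702] [0.0002 0.0456 0.1914] [0.019  0.0646 0.1998]
```

View pics/s17d.png

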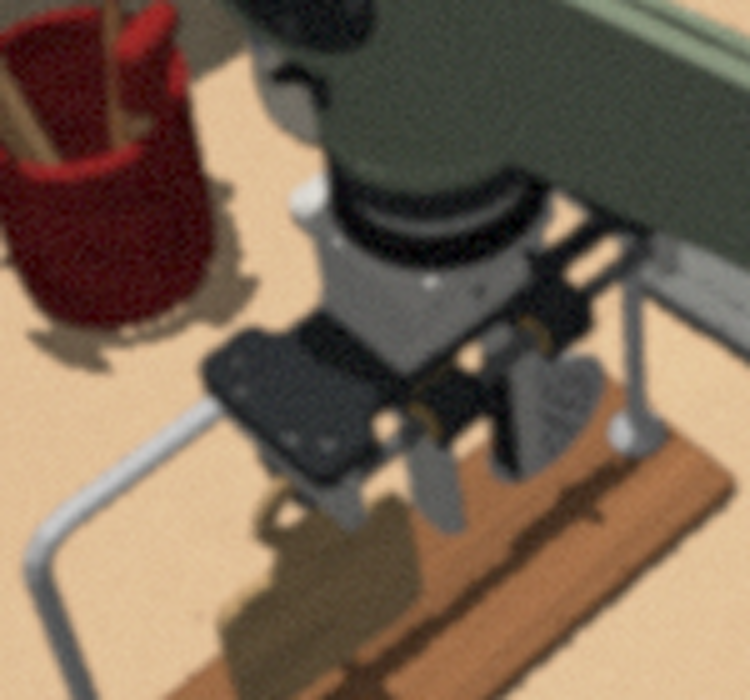

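View pics/top17.png

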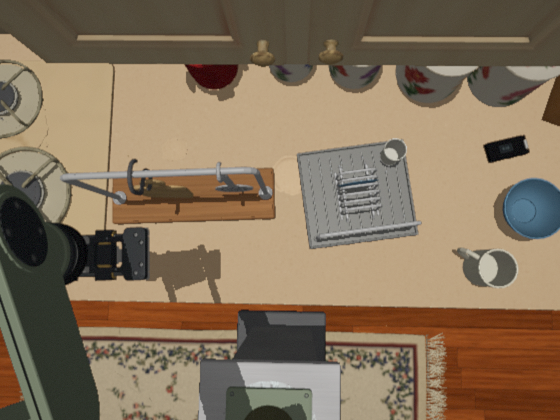

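In the top view the hook straddles the rail at px (137,178), the board hangs below it, and the saucer is still in the drainer. I'll back away, let it settle and check once more.

Call:
apply_moves(
  deltas=[
    [10,-20,20,0,0,0],
    [15,-40,50,0,0,0],
    [15,-40,80,0,0,0],
    [15,-40,115,0,0,0],
    [15,-40,150,0,0,0],
    [15,-40,180,0,0,0],
    [15,-40,210,0,0,0],
    [15,-40,230,0,0,0],
    [15,-40,240,0,0,0],
    [15,-40,240,0,0,0],
    [15,-40,240,0,0,0],
    [15,-40,240,0,0,0],
  ],
)

```text
time: 22.7
position: [0.3816, -0.0152, 0.3827]
orientation: [[-0.999, -0.0, 0.051], [-0.051, 0.001, -0.999], [0.0, -1.0, -0.001]]
force: [-0.1, -0.8, -0.5]
grip_width: 0.303
```

Call:
apply_moves(
  deltas=[
    [0,0,0,0,0,0],
    [0,0,0,0,0,0],
    [0,0,0,0,0,0],
    [0,0,0,0,0,0],
    [0,0,0,0,0,0],
    [0,0,0,0,0,0],
    [0,0,0,0,0,0],
    [0,0,0,0,0,0],
    [0,0,0,0,0,0],
    [0,0,0,0,0,0],
  ],
)

```text
time: 23.7
position: [0.3817, -0.0161, 0.383]
orientation: [[-0.999, 0.0, 0.05], [-0.05, -0.0, -0.999], [-0.0, -1.0, 0.0]]
force: [-0.1, -0.4, -0.1]
grip_width: 0.3
```

Run:
```python
from h import *
look('18',(120,270,170,310),5); look('19',(120,270,170,310),5)
M=np.array([.5255,.187,0]);rx=np.array([.9988,.0497,0]);ry=np.array([-.0497,.9988,0])
for f in('top18','top19','scene18','scene19'):
    c=load(f);P=cloud(c);hsv=cv2.cvtColor(c['img'],cv2.COLOR_RGB2HSV);im=c['img'].astype(int)
    h=np.stack([(P-M)@rx,(P-M)@ry,P[...,2]],-1)
    m=(abs(h[...,0])<.06)&(abs(h[...,1]-.045)<.04)&(h[...,2]>.17)&(h[...,2]<.32)&(im.max(2)<95)
    q=h[m];print(f,'hook',len(q),*( (q.min(0),np.median(q,0),q.max(0)) if len(q) else ()))
    u=q[q[:,2]>.29]; print(' above bar',len(u),u.mean(0) if len(u) else '',u.max(0) if len(u) else '')
    m=(abs(h[...,0])<.06)&(abs(h[...,1]-.045)<.075)&(h[...,2]>.03)&(h[...,2]<.22)&(hsv[...,0]<26)&(hsv[...,1]>80)
    q=h[m];print(' board',len(q),q.min(0),np.median(q,0),q.max(0))
s=state();print(s['time'],s['position'],s['force'])
```

```text
top18 hook 343 [-0.0309  0.0173  0.1702] [-0.0039  0.0416  0.2471] [0.0281 0.0573 0.3072]
 above bar 112 [-0.0016  0.0422  0.2991] [0.0248 0.0471 0.3072]
 board 473 [-0.0087  0.0009  0.0502] [-0.0012  0.0422  0.141 ] [0.0253 0.0965 0.2192]
top19 hook 345 [-0.0311  0.0181  0.1703] [-0.0041  0.0418  0.249 ] [0.0283 0.0582 0.3058]
 above bar 114 [-0.0022  0.0422  0.2993] [0.025  0.0468 0.3058]
 board 471 [-0.0081  0.0006  0.0487] [-0.0012  0.0425  0.1412] [0.0263 0.0984 0.2182]
scene18 hook 186 [-0.0316  0.021   0.1702] [-0.0011  0.0445  0.2342] [0.0239 0.0647 0.3039]
 above bar 37 [-0.0063  0.0445  0.2979] [0.0174 0.0467 0.3039]
 board 1278 [-0.0105 -0.013   0.039 ] [-0.0025  0.0459  0.1114] [0.0255 0.099  0.2179]
scene19 hook 180 [-0.0335  0.0207  0.1701] [-0.0009  0.0445  0.2343] [0.0254 0.0639 0.3047]
 above bar 35 [-0.0045  0.0445  0.298 ] [0.0211 0.0471 0.3047]
 board 1279 [-0.0099 -0.0126  0.0399] [-0.0025  0.0463  0.1103] [0.0242 0.0991 0.2183]
23.9 [ 0.3817 -0.0161  0.383 ] [ 0.4151 -0.6205  0.5475]
```

View pics/s19d.png

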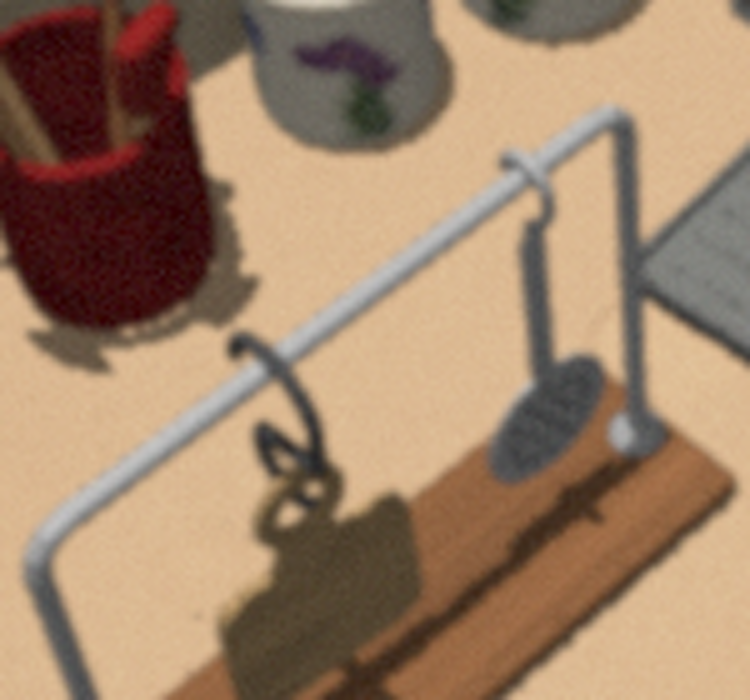

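View pics/top19.png

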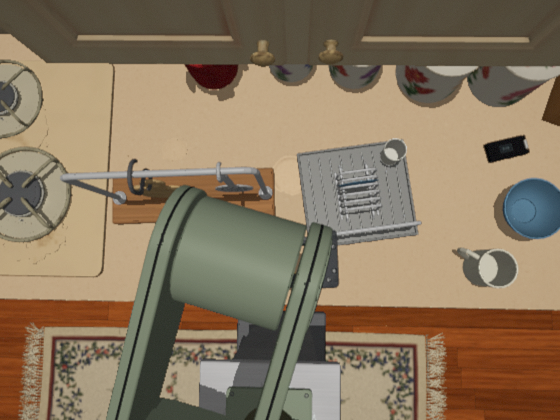

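The hook hangs over the rail at scene px (173,243) with the board on its lower bend. Two frames show no motion, the skimmer is at (226,235), and the saucer is in the drainer. Handing in.

```bash
python3 -c "
from station import *
print(sign_off())"
```

```text
the job is handed in; nothing more can be done
None
```

The S-hook and board now hang by themselves on the free stretch of the rail, and I handed the job in at about 24 s of the 72 s allowed. `sign_off()` gives no verdict, so what follows is my own measurement.

**What I did:** I took the hook off the drainer's front bar and put its lower bend through the board's hole from behind while the board stood in its slot. I lifted the board out by the hook and hung both on the rail about 45 mm left of its middle.

**Last checks:**
- **Hook on the rail:** its upper bend is roughly centred on the bar, within about 5 mm sideways. Its highest measured points are at about 0.304–0.307 m, which puts the inside of the bend at about 0.297 m (0.286–0.300 m required).
- **Board:** it hangs on the lower bend with no visible motion. Its lower edge stands about 40 mm above the worktop.
- **Skimmer and saucer:** in the pictures the skimmer still hangs on the rail and the saucer still stands in its slot.
- **Robot:** the fingers and arm are clear of everything.

**What disagreed:** the first seating on the rail pressed with about 6 N and a slight sideways push toward the robot. I first shifted the hook 4 mm toward the robot, which made it sit worse. I moved it 3 mm back and released it at under 1 N.

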